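# Put the lesson pots away by colour and close the cold box

## Robot

A 7-joint arm with a two-finger parallel gripper is mounted at the origin on the work surface. World frame = base frame: x ahead of the robot, y to its left, z up, the work surface at z = 0. Lengths are in m, angles in rad, forces in N, time in s.
With the tool pointing down it reaches from about 0.35 to 0.9 m from the base axis. Payload 7.2 kg.
Tool frame: the origin (TCP) lies midway between the tips of the shut fingers; the grasp point (between the pads) lies 19 mm behind it (ctrl.grasp_offset is the z of the grasp point in the tool frame, in m); z points along the fingers, y is the direction in which the jaws open and shut (so a half turn about z gives the same grasp; the last joint's range is limited). The gripper opens to 85 mm and grips with 20 to 120 N. Pads are 22 mm wide; open, the fingers measure 114 mm over their backs; the gripper's body (76 mm by 85 mm) begins 54 mm behind the grasp point. The pads swing forward as they close: fully open they stand 13 mm farther back than shut.
Start: joints at [-1.32, 0.411, -0.013, 1.596, 0.006, 1.134, -0.082], TCP at [0.196, 0.594, 0.231] pointing down, gripper open.
Joint ranges: [-2.95, 2.95], [-0.29, 1.99], [-1.47, 1.44], [0.14, 2.54], [-1.03, 4.17], [0.13, 1.85], [-2.86, 2.86]. Speed limits (rad/s): [2.39, 2.39, 3.01, 3.01, 3.14, 3.14, 3.14].

## Interface

Orientations are given as a 3x3 rotation matrix whose columns are the frame's x, y, z axes.
In Python, from bench import get_state, imaging, job_done, ctrl gives the robot as it stands.
- The arm moves only by the tool arm_command, never from a script. Its argument "series" is a list of rows, each an object of numbers: "ax", "ay", "az": the turn, a rotation vector about the world's x, y, z in rad; "x", "y", "z": the shift along the world's x, y, z in m; "hand": the finger opening in m, from 0 to 0.0854. In form: [{"ax": .., "ay": .., "az": .., "x": .., "y": .., "z": .., "hand": ..}, ...]. A call has 1 to 5 rows; each row is the pose to reach, as a shift and turn from the pose measured when the call began; what a row does not reach only later rows make up. A row lasts 1/12 s, in which the tool goes at most 41.7 mm and 7.16 degrees, less where a joint would pass 70% of its speed; a pose out of reach is approached as far as the arm can. A call with a gripper value outside its range is refused whole. The fingers move at their own pace and stop on an object; "force" is the grip in N (left out, the last holds). Time passes only in rows, so rows that repeat a pose let the fingers close. It gives the time, the measured TCP pose, the force and the opening at its end, in the units of the state.
- get_state(): the state, without advancing time (a new reading comes with each control period).
- imaging.capture(name): name is "scene" or "side" or "wrist"; returns the picture (480x640x3 uint8, red, green, blue); there is no depth.
- imaging.camera_params(name): a dict with "fx", "fy", "cx", "cy" (pixels), "xyz" and "orientation" of the camera in the world. Camera axes: x right, y down, z forward; pixel columns grow to the right and rows downward; lengths in m; the calibration is good to about 2 mm. A picture is of the moment at which its call begins: read the wrist's pose just before it. camera_params takes no time and is no camera call; for the wrist camera it gives the pose at the moment of the call.
- job_done(): hands the job in, once; it reports no verdict.
The state is a dict: "time_s": time; "joints": joint angles; "qvel": joint speeds; "joint_torque": joint torques, N m; "tcp_pos": TCP position; "orientation": TCP orientation; "force": force on the tool from outside, world axes, zero at the start; "moment": the same for the moment, N m; "gripper_width": finger opening in m.
Only numpy, scipy, OpenCV 4.12 (cv2) and the standard library are available. Lean on these libraries where they do the work, as an engineer would, in place of code of your own. Each camera call takes 0.05 s, during which the arm holds its last target.

## Task

Take the stack of food pots apart: stand the red-lidded (raw meat) and the yellow-lidded (raw poultry) pots upright beside each other on the floor of the white cold box, and stand the green-lidded pot on the green chopping board and the blue-lidded pot on the blue one, upright and wholly on the board. Then take the box's lid, which lay under the stack, and seat it fully home on the cold box. Set things down rather than dropping them, keep the pots upright, and do not disturb the washing-up bottle or the glass.

Things in the scene. Friction and masses are not known exactly. Their poses are not given: they have to be found in the camera images.
- red_mid (a point): Centre (half-way up, on the axis) of the pot with the red screw lid: a closed round pot 66 mm in diameter and 46 mm high, clear body, the top 16 mm is the red lid; z axis up. At the start it stands on the flat cover plate of the box lid, beside the lid's grip, with a smaller pot on top of it.
- green_mid (a point): Centre (half-way up, on the axis) of the pot with the green screw lid: a closed round pot 66 mm in diameter and 46 mm high, clear body, the top 16 mm is the green lid; z axis up. At the start it stands on the flat cover plate of the box lid, beside the lid's grip, with a smaller pot on top of it.
- yellow_mid (a point): Centre (half-way up, on the axis) of the pot with the yellow screw lid: a closed round pot 48 mm in diameter and 50 mm high, clear body, the top 16 mm is the yellow lid; z axis up. At the start it stands on top of one of the two wider pots.
- blue_mid (a point): Centre (half-way up, on the axis) of the pot with the blue screw lid: a closed round pot 48 mm in diameter and 50 mm high, clear body, the top 16 mm is the blue lid; z axis up. At the start it stands on top of one of the two wider pots.
- lid_mid (a point): Loose lid of the cold box, under the pots (62 mm either way along y) at the start. Point: centre of the top of its white plate, 136 (x) by 206 (y) by 4 mm. Below it a grey plug 108 by 178, 6 deep, enters the box with 6 mm play all round. On it, mid-plate, a black grip 70 (x) by 14 (y), 28 high. 220 g. Seated: point 4 mm above the box rim, axes parallel to the box's, either way round.
- coldbox: White open box, fixed: outside 128 (x) by 198 (y) by 64 mm high, walls and floor 4 mm, so 60 mm deep inside, blue fill line inside 50 mm above its floor; small grey lugs at the short ends. The lid seats only if nothing inside is above 54 mm: both pots must stand on the floor. Origin at the centre of its underside, z up.
- green_board: Green chopping board, 130 mm (its x) by 200 mm (its y), 8 mm thick, lying flat and fixed on the counter; origin at the centre of its underside, z up.
- blue_board: Blue chopping board, 130 mm (its x) by 200 mm (its y), 8 mm thick, lying flat and fixed on the counter; origin at the centre of its underside, z up.
- soap: Bystander: blue washing-up liquid bottle with a red cap, 68 mm in diameter, 191 mm high, standing at the side of the work; origin at the centre of its foot. Leave alone.
- tumbler: Bystander: clear glass tumbler, 68 mm across the rim, 115 mm high, standing at the other side; origin at the centre of its foot. Leave alone.

How it is judged:
At the end, for the whole second after the job is handed in: Red and yellow pots upright (7 deg) on the box floor; green and blue pots upright and wholly (within 4 mm) on the board of their own colour; lid level and fully home on the box (centred within 9 mm, square within 7 deg); all released and at rest (x of red_mid in the frame of coldbox between -0.06 and 0.06 m and y of red_mid in the frame of coldbox between -0.095 and 0.095 m and z of red_mid in the frame of coldbox between 0.023 and 0.031 m and angle between each of red_mid, green_mid, yellow_mid, blue_mid's own z axis and vertical below 0.12 rad and linear speed of each of red_pot, green_pot, yellow_pot, blue_pot, boxlid below 0.02 m/s and x of green_mid in the frame of green_board between -0.036 and 0.036 m and y of green_mid in the frame of green_board between -0.071 and 0.071 m and z of green_mid in the frame of green_board between 0.027 and 0.035 m and x of yellow_mid in the frame of coldbox between -0.06 and 0.06 m and y of yellow_mid in the frame of coldbox between -0.095 and 0.095 m and z of yellow_mid in the frame of coldbox between 0.025 and 0.033 m and x of blue_mid in the frame of blue_board between -0.045 and 0.045 m and y of blue_mid in the frame of blue_board between -0.08 and 0.08 m and z of blue_mid in the frame of blue_board between 0.029 and 0.037 m and x of lid_mid in the frame of coldbox between -0.009 and 0.009 m and y of lid_mid in the frame of coldbox between -0.009 and 0.009 m and z of lid_mid in the frame of coldbox between 0.065 and 0.0705 m and angle between lid_mid's own z axis and vertical below 0.03 rad and angle between the y axis of lid_mid and the y axis of coldbox, either way round below 0.12 rad); the robot touches nothing.
It fails at once if a pot or the lid is dropped from more than about 5 cm ((linear speed of red_pot above 1 m/s and contact force between red_pot and the fingers below 0.3 N) or (linear speed of green_pot above 1 m/s and contact force between green_pot and the fingers below 0.3 N) or (linear speed of yellow_pot above 1 m/s and contact force between yellow_pot and the fingers below 0.3 N) or (linear speed of blue_pot above 1 m/s and contact force between blue_pot and the fingers below 0.3 N) or (linear speed of boxlid above 1 m/s and contact force between boxlid and the fingers below 0.3 N)).
It fails at once if a pot is tipped by more than about 45 degrees (angle between any of red_mid, green_mid, yellow_mid, blue_mid's own z axis and vertical above 0.8 rad).
It fails at once if the washing-up bottle is pushed away (more than 3 cm) or knocked over (distance of soap from where it was at the start of the episode above 0.03 m or angle between soap's own z axis and vertical above 0.35 rad).
It fails at once if the glass is pushed away (more than 3 cm) or knocked over (distance of tumbler from where it was at the start of the episode above 0.03 m or angle between tumbler's own z axis and vertical above 0.35 rad).
It also fails if it takes over 136 s, if anything falls off the work surface, if the arm or the gripper's body presses on something with over 40 N, if the wrist force passes 120 N, or if a joint passes its speed limit or range.

## Working session

There is one attempt and no reset: what is moved stays moved. The work goes in short steps, Python scripts to look and compute and a tool call to move; the robot and the scene stay as the last step left them, time stands still between calls to the robot, and variables do not carry over. Pictures are saved under pics/ and viewed, and the job is handed in when it is done.

Besides the shell and the picture viewer there is one more tool, called after "Request:" as name(argument=value, ...) on one line, values as JSON. arm_command: Moves the arm, as the interface text tells. Its arguments: {"type":"object","properties":{"series":{"type":"array"},"force":{"type":"number"}},"required":["series"]}

```bash
ls; mkdir -p pics
python3 - <<'E'
from bench import get_state, imaging, ctrl
import cv2
s=get_state(); print({k:s[k] for k in s})
print(ctrl.grasp_offset)
for n in ["scene","side","wrist"]:
    print(n,imaging.camera_params(n))
    cv2.imwrite(f"pics/{n}0.png",imaging.capture(n)[:,:,::-1])
E
```

```text
pics
{'time_s': 0.0, 'joints': array([-1.32020741,  0.41192199, -0.0127377 ,  1.59703887,  0.00559174,
        1.1343128 , -0.08221163]), 'qvel': array([ 9.78989787e-04,  1.59313870e-03,  1.31607382e-03,  1.32861177e-03,
        1.32448434e-03, -8.62827702e-05,  2.80520054e-04]), 'joint_torque': array([-3.01492364e-04, -6.00626135e+01,  6.81863297e-01, -2.99421000e+01,
        1.36739181e-02,  1.04052256e-02, -1.24762988e-05]), 'tcp_pos': array([0.19575173, 0.5930276 , 0.23044129]), 'orientation': array([[-9.49626056e-01,  3.13385031e-01, -4.20644220e-04],
       [ 3.13385298e-01,  9.49624728e-01, -1.59088133e-03],
       [-9.91042427e-05, -1.64256608e-03, -9.99998646e-01]]), 'force': array([-0.14551687,  0.80845675,  0.70869815]), 'moment': array([ 0.02328747, -0.03484013,  0.03381393]), 'gripper_width': 0.08515685352078986}
-0.0187
scene {'fx': 525.2965687274109, 'fy': 525.2965687274109, 'cx': 319.1427774628764, 'cy': 240.71773565269424, 'xyz': array([1.38540707, 0.17508976, 0.88770907]), 'orientation': array([[-0.18390701,  0.66893773, -0.72020866],
       [ 0.98288819,  0.11736731, -0.14197082],
       [-0.01044068, -0.73399402, -0.67907567]])}
side {'fx': 463.181271552779, 'fy': 463.181271552779, 'cx': 321.3944239622088, 'cy': 235.1391233050164, 'xyz': array([ 0.05832779, -0.79706859,  0.86003425]), 'orientation': array([[ 0.8684053 , -0.31785059,  0.38058276],
       [-0.4958468 , -0.56107886,  0.66281706],
       [ 0.00286015, -0.7643046 , -0.64484906]])}
wrist {'fx': 337.81117936910505, 'fy': 337.81117936910505, 'cx': 321.4699510207088, 'cy': 240.9485928537573, 'xyz': array([0.12958315, 0.61589935, 0.37286174]), 'orientation': array([[ 0.31298663,  0.91289047,  0.2620503 ],
       [ 0.94975569, -0.3002936 , -0.08824897],
       [-0.00186962,  0.27650451, -0.9610108 ]])}
```

View pics/scene0.png

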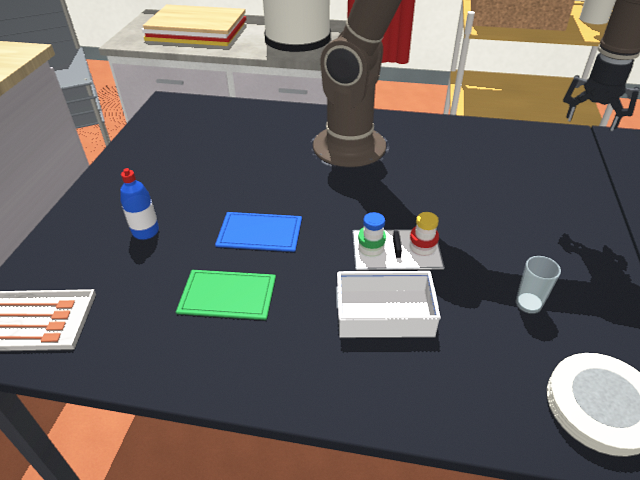

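View pics/side0.png

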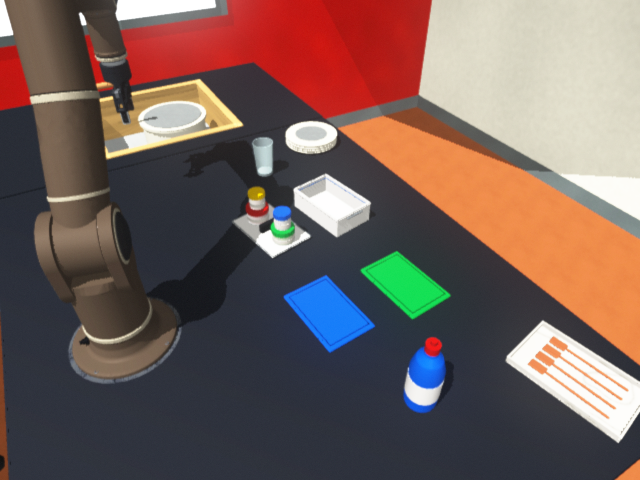

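View pics/wrist0.png

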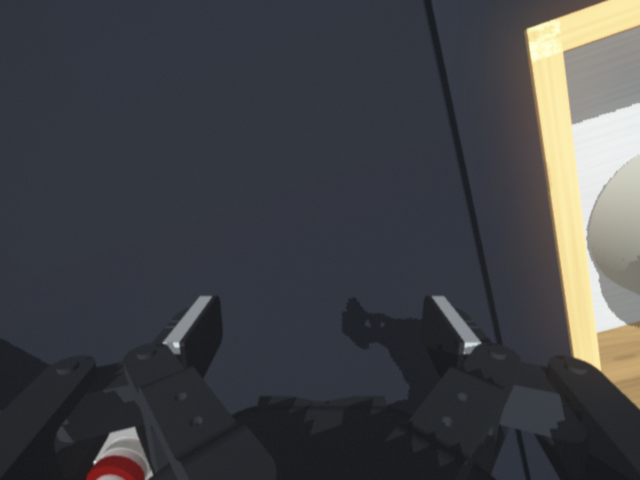

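The scene view shows blue-on-green at (374,230), yellow-on-red at (427,230), the box at (387,303), the boards at (260,231) and (228,294), and the black lid grip at (397,243). The soap and the glass are at the sides. Next I measure positions.

```bash
cat > h.py <<'E'
import numpy as np, cv2
from bench import get_state, imaging, ctrl
def cam(n):
    p=imaging.camera_params(n); return p
def ray(p,u,v):
    d=np.array([(u-p['cx'])/p['fx'],(v-p['cy'])/p['fy'],1.0]); return p['xyz'],p['orientation']@d
def onz(p,u,v,z):
    o,d=ray(p,u,v); return o+d*(z-o[2])/d[2]
def proj(p,X):
    c=(np.asarray(X)-p['xyz'])@p['orientation']; return np.array([c[0]/c[2]*p['fx']+p['cx'],c[1]/c[2]*p['fy']+p['cy']])
H={'red':((170,10)),'yellow':(18,34),'green':(45,80),'blue':(100,125)}
def mask(img,c,smin=120,vmin=60):
    h=cv2.cvtColor(img,cv2.COLOR_RGB2HSV); a,b=H[c]; hh=h[...,0]
    m=((hh>=a)|(hh<=b)) if a>b else ((hh>=a)&(hh<=b))
    return (m&(h[...,1]>=smin)&(h[...,2]>=vmin)).astype(np.uint8)
def blobs(m,amin=40):
    n,l,s,c=cv2.connectedComponentsWithStats(m)
    return [(s[i],c[i],(l==i).astype(np.uint8)) for i in range(1,n) if s[i][4]>=amin]
E
python3 - <<'E'
from h import *
for n in ["scene","side"]:
    im=cv2.imread(f"pics/{n}0.png")[:,:,::-1].copy(); p=cam(n)
    for c in H:
        for s,ce,m in blobs(mask(im,c)):
            z={'red':.048,'green':.048,'yellow':.098,'blue':.098}[c]
            print(n,c,s,ce.round(1),onz(p,*ce,z)[:2].round(4))
            if s[4]>1000:
                cn=cv2.findContours(m,0,2)[0][0]; r=cv2.approxPolyDP(cn,8,True)[:,0]
                print('  corners',[onz(p,*q,.008)[:2].round(4).tolist() for q in r])
    h=cv2.cvtColor(im,cv2.COLOR_RGB2HSV)
    for s,ce,m in blobs(((h[...,1]<45)&(h[...,2]>110)).astype(np.uint8),800):
        print(' white',s,ce)
    x={'scene':(330,200,130,150),'side':(225,165,160,100)}[n]
    a,b,w,hh=x
    cv2.imwrite(f"pics/{n}0c.png",cv2.resize(im[b:b+hh,a:a+w,::-1],None,fx=4.6 if n=='side' else 4,fy=4.6 if n=='side' else 4,interpolation=cv2.INTER_CUBIC))
E
```

```text
scene red [348   0   7  17  66] [349.9   5.6] [-1.0782 -0.1523]
scene red [ 381    0   34   64 1462] [398.6  34.1] [-0.7812  0.0904]
  corners [[-1.3204, 0.1285], [-1.3108, 0.0663], [-0.5952, 0.0399], [-0.6114, 0.1394]]
scene red [145  16 101  26 378] [201.4  34.7] [-0.6474 -0.7065]
scene red [  87   59   39   82 1397] [107.1  95.7] [-0.0915 -0.8403]
  corners [[-0.4352, -1.1154], [0.1082, -0.7371], [-0.0022, -0.7434], [-0.4228, -1.0187]]
scene red [ 374   81   74   33 1613] [410.8  96.2] [-0.2558  0.1702]
  corners [[-0.4063, 0.0369], [-0.2311, 0.0591], [-0.2932, 0.0906], [-0.2309, 0.0997], [-0.2337, 0.2789], [-0.4396, 0.2864]]
scene red [619  98  12  10  83] [624.9 102.1] [-0.3297  0.8571]
scene red [617  99  23  30 349] [631.5 118.1] [-0.2254  0.8532]
scene red [596 102  11  15  73] [601.5 107.6] [-0.279   0.7754]
scene red [607 110   9  17  69] [611.1 118.5] [-0.2124  0.7911]
scene red [ 77 124  29  41 626] [ 91.3 141.6] [ 0.1843 -0.75  ]
scene red [121 168  15  15 164] [127.6 175.3] [ 0.3263 -0.5654]
scene red [410 226  29  22 259] [423.3 239.9] [0.4498 0.2403]
scene red [  0 30
[... 4099 characters left out ...]
28], [0.379, -0.2785], [0.5091, -0.2634]]
side blue [ 408  346   39   43 1161] [426.9 369. ] [ 0.4869 -0.4554]
  corners [[0.5663, -0.3636], [0.4995, -0.3992], [0.5175, -0.4556], [0.5844, -0.4189]]
side blue [403 390  35  24 284] [417.4 405.3] [ 0.4239 -0.5056]
 white [ 115    0  113   29 2323] [166.54928971  10.31683168]
 white [  419     0   221   238 36034] [547.81456402  89.20455681]
 white [ 105  101  104   51 2595] [162.90366089 124.12986513]
 white [ 285  121   53   33 1433] [310.67480809 136.79344033]
 white [ 293  173   78   65 3066] [331.48075669 204.24983692]
 white [ 233  204   78   54 1355] [269.46346863 234.24944649]
 white [ 505  320  135  123 6588] [580.30236794 380.55555556]
```

```bash
ls pics
```

```text
scene0.png
scene0c.png
side0.png
side0c.png
wrist0.png
```

View pics/scene0c.png

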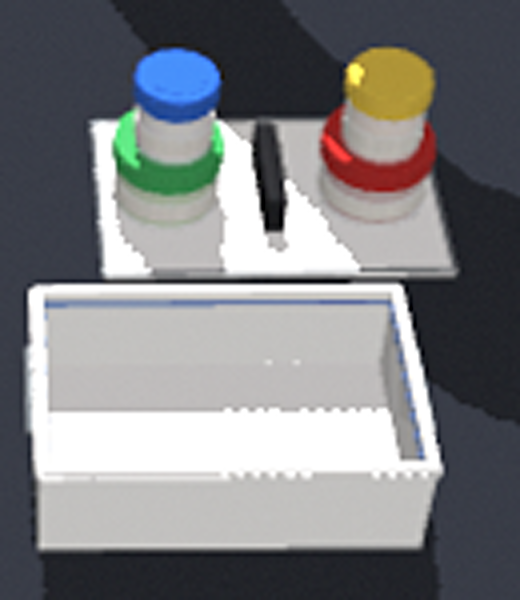

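View pics/side0c.png

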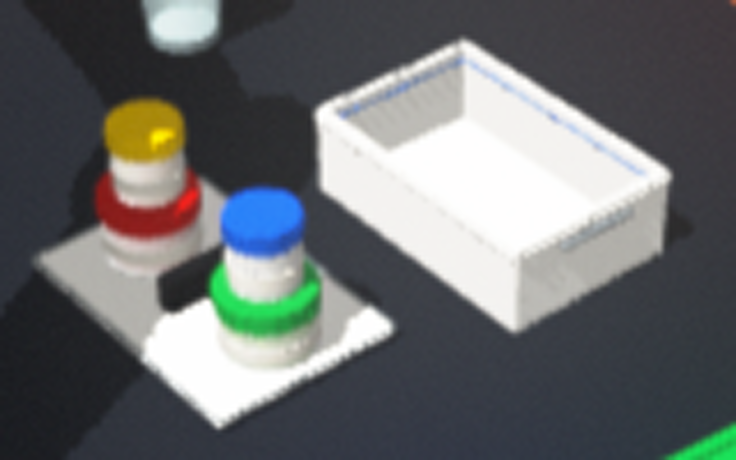

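Run:
```python
from h import *
S={'scene':((330,200),4,[(30,286),(404,286),(440,470),(38,475)],[(92,121),(455,272),(107,275)]),
'side':((225,165),4.6,[(462,41),(669,178),(517,253),(318,112)],[(392,327),(220,425),(37,262)])}
for n,(o,k,b,l) in S.items():
    p=cam(n)
    R=[onz(p,o[0]+q[0]/k,o[1]+q[1]/k,.064)[:2] for q in b]; print(n,'box',np.round(R,4).tolist(),np.mean(R,0).round(4))
    for i in range(4): d=R[(i+1)%4]-R[i]; print('  ',np.linalg.norm(d).round(4),np.degrees(np.arctan2(d[1],d[0])).round(1))
    print('lid',[onz(p,o[0]+q[0]/k,o[1]+q[1]/k,.010)[:2].round(4).tolist() for q in l])
p=cam('scene'); print('tumb',onz(p,531,305,0.0), 'rim',onz(p,541,268,.115),'soap',onz(p,145,236,0),onz(p,127.6,175,.18))
```

```text
scene box [[0.6016, 0.0602], [0.5664, 0.2595], [0.6912, 0.2809], [0.7294, 0.0848]] [0.6472 0.1713]
   0.2023 100.0
   0.1266 9.7
   0.1998 -79.0
   0.1301 -169.1
lid [[0.4018, 0.0683], [0.4962, 0.2937], [0.5337, 0.0953]]
side box [[0.688, 0.2754], [0.722, 0.0738], [0.599, 0.0558], [0.5628, 0.2478]] [0.643  0.1632]
   0.2044 -80.4
   0.1243 -171.7
   0.1954 100.7
   0.1282 12.4
lid [[0.5303, 0.0887], [0.4002, 0.0604], [0.3636, 0.257]]
tumb [0.56726691 0.48373543 0.        ] rim [0.56822479 0.47410954 0.115     ] soap [ 0.50270502 -0.44703598  0.        ] [ 0.49163034 -0.44966337  0.18      ]
```

Request:
arm_command(series=[{"x": 0.02, "y": -0.03, "z": 0.005, "az": -0.11}, {"x": 0.045, "y": -0.066, "z": 0.01, "az": -0.22}, {"x": 0.07, "y": -0.1, "z": 0.015, "az": -0.33}, {"x": 0.095, "y": -0.135, "z": 0.02, "az": -0.44}, {"x": 0.12, "y": -0.17, "z": 0.02, "az": -0.55}])

```text
invalid input at $.series[0]: expected keys ax, ay, az, x, y, z, hand
```

Request:
arm_command(series=[{"x": 0.02, "y": -0.03, "z": 0.0, "az": -0.1}, {"x": 0.045, "y": -0.066, "z": 0.0, "az": -0.2}, {"x": 0.07, "y": -0.1, "z": 0.0, "az": -0.3}, {"x": 0.095, "y": -0.135, "z": 0.0, "az": -0.4}, {"x": 0.12, "y": -0.17, "z": 0.0, "az": -0.5}])

```text
invalid input at $.series[0]: expected keys ax, ay, az, x, y, z, hand
```

Request:
arm_command(series=[{"x": 0.02, "y": -0.03, "z": 0.005, "ax": 0, "ay": 0, "az": -0.11, "hand": 0.085}, {"x": 0.045, "y": -0.066, "z": 0.01, "ax": 0, "ay": 0, "az": -0.22, "hand": 0.085}, {"x": 0.07, "y": -0.1, "z": 0.015, "ax": 0, "ay": 0, "az": -0.33, "hand": 0.085}, {"x": 0.095, "y": -0.135, "z": 0.02, "ax": 0, "ay": 0, "az": -0.44, "hand": 0.085}, {"x": 0.12, "y": -0.17, "z": 0.02, "ax": 0, "ay": 0, "az": -0.55, "hand": 0.085}])

```text
time_s: 0.57
tcp_pos: [0.3131, 0.4268, 0.2512]
orientation: [[-0.642, 0.767, -0.001], [0.767, 0.642, 0.0], [0.0, -0.0, -1.0]]
force: [1.0, 1.2, 0.2]
gripper_width: 0.0851
```

```bash
cat >> h.py <<'E'
def st():
    s=get_state(); R=s['orientation']
    print('t',round(s['time_s'],2),'tcp',s['tcp_pos'].round(4),'yaw_y',np.degrees(np.arctan2(R[1,1],R[0,1])).round(2),'zax',R[:,2].round(4),'F',s['force'].round(1),'w',round(s['gripper_width'],4))
    return s
E
python3 -c "
from h import *
s=st(); print(s['joints'].round(3))"
```

```text
t 0.57 tcp [0.3131 0.4268 0.2512] yaw_y 39.93 zax [-6.e-04  1.e-04 -1.e+00] F [1.  1.2 0.2] w 0.0851
[-1.157  0.228  0.153  1.81  -0.039  1.106 -0.293]
```

Request:
arm_command(series=[{"x": 0.025, "y": -0.033, "z": 0.0, "ax": 0, "ay": 0, "az": -0.11, "hand": 0.085}, {"x": 0.047, "y": -0.066, "z": 0.0, "ax": 0, "ay": 0, "az": -0.22, "hand": 0.085}, {"x": 0.07, "y": -0.1, "z": 0.0, "ax": 0, "ay": 0, "az": -0.33, "hand": 0.085}, {"x": 0.095, "y": -0.135, "z": 0.0, "ax": 0, "ay": 0, "az": -0.43, "hand": 0.085}, {"x": 0.125, "y": -0.17, "z": 0.0, "ax": 0, "ay": 0, "az": -0.514, "hand": 0.085}])

```text
time_s: 0.98
tcp_pos: [0.4347, 0.259, 0.2514]
orientation: [[-0.177, 0.984, -0.001], [0.984, 0.177, 0.001], [0.001, -0.001, -1.0]]
force: [1.7, -0.6, -1.0]
gripper_width: 0.0849
```

Run:
```python
from h import *
s=st(); print(s['joints'].round(3)); p=cam('wrist'); im=imaging.capture('wrist')
cv2.imwrite('pics/w1.png',im[:,:,::-1])
for c,z in [('yellow',.106),('blue',.106),('red',.056),('green',.056)]:
    for b,ce,m in blobs(mask(im,c),150): print(c,b,ce.round(1),onz(p,*ce,z).round(4))
```

```text
t 0.98 tcp [0.4347 0.259  0.2514] yaw_y 10.19 zax [-7.e-04  7.e-04 -1.e+00] F [ 1.7 -0.6 -1. ] w 0.0849
[-0.934  0.188  0.351  1.872 -0.073  1.094 -0.377]
yellow [ 295  227   54   52 2065] [322.5 251.6] [0.4398 0.2377 0.106 ]
blue [ 299  345   49   49 1896] [323.8 369.1] [0.4629 0.1172 0.106 ]
red [293 207  58  36 383] [327.6 219.2] [0.4418 0.257  0.056 ]
```

View pics/w1.png

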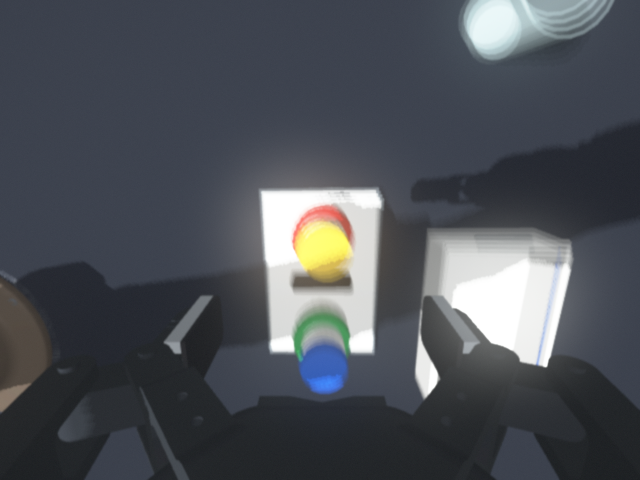

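Request:
arm_command(series=[{"x": 0.004, "y": -0.019, "z": -0.03, "ax": 0, "ay": 0, "az": 0, "hand": 0.085}, {"x": 0.004, "y": -0.019, "z": -0.065, "ax": 0, "ay": 0, "az": 0, "hand": 0.085}, {"x": 0.004, "y": -0.019, "z": -0.1, "ax": 0, "ay": 0, "az": 0, "hand": 0.085}, {"x": 0.004, "y": -0.019, "z": -0.12, "ax": 0, "ay": 0, "az": 0, "hand": 0.085}, {"x": 0.004, "y": -0.019, "z": -0.12, "ax": 0, "ay": 0, "az": 0, "hand": 0.085}])

```text
time_s: 1.45
tcp_pos: [0.4418, 0.231, 0.1278]
orientation: [[-0.163, 0.987, -0.003], [0.987, 0.163, -0.007], [-0.006, -0.004, -1.0]]
force: [-0.9, -0.6, 0.8]
gripper_width: 0.0851
```

```bash
cat >> h.py <<'E'
def look(n,f,crop=None,k=1):
    im=imaging.capture(n); o=im[:,:,::-1]
    if crop: a,b,w,h=crop; o=cv2.resize(o[b:b+h,a:a+w],None,fx=k,fy=k,interpolation=cv2.INTER_CUBIC)
    cv2.imwrite('pics/'+f,o); return im
E
python3 - <<'E'
from h import *
s=st(); p=cam('wrist'); im=look('wrist','w2.png')
for c,z in [('yellow',.106),('blue',.106),('red',.056),('green',.056)]:
    for b,ce,m in blobs(mask(im,c),150): print(c,b,ce.round(1),onz(p,*ce,z).round(4))
E
```

```text
t 1.45 tcp [0.4418 0.231  0.1278] yaw_y 9.38 zax [-0.003  -0.0069 -1.    ] F [-0.9 -0.6  0.8] w 0.0851
yellow [ 270  212   93   93 6683] [316.2 258.5] [0.4372 0.2443 0.106 ]
red [ 265  185   99   69 2094] [309.4 209. ] [0.4295 0.2593 0.056 ]
green [ 278  353   84   44 1241] [317.9 372.7] [0.4547 0.1381 0.056 ]
```

View pics/w2.png

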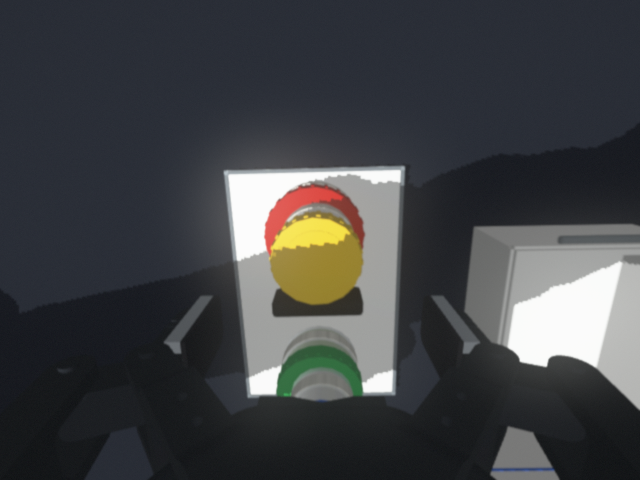

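Request:
arm_command(series=[{"x": -0.004, "y": 0.012, "z": -0.02, "ax": 0, "ay": 0, "az": 0.02, "hand": 0.085}, {"x": -0.004, "y": 0.012, "z": -0.04, "ax": 0, "ay": 0, "az": 0.02, "hand": 0.085}, {"x": -0.004, "y": 0.012, "z": -0.055, "ax": 0, "ay": 0, "az": 0.02, "hand": 0.085}, {"x": -0.004, "y": 0.012, "z": -0.055, "ax": 0, "ay": 0, "az": 0.02, "hand": 0.085}, {"x": -0.004, "y": 0.012, "z": -0.055, "ax": 0, "ay": 0, "az": 0.02, "hand": 0.07}], force=30)

```text
time_s: 1.92
tcp_pos: [0.4397, 0.2441, 0.0763]
orientation: [[-0.183, 0.983, 0.0], [0.983, 0.183, -0.005], [-0.005, -0.001, -1.0]]
force: [0.7, 0.0, -0.1]
gripper_width: 0.0751
```

```bash
python3 -c "
from h import *
st(); look('wrist','w3.png')"
```

```text
t 1.92 tcp [0.4397 0.2441 0.0763] yaw_y 10.54 zax [ 0.    -0.005 -1.   ] F [ 0.7  0.  -0.1] w 0.0751
```

View pics/w3.png

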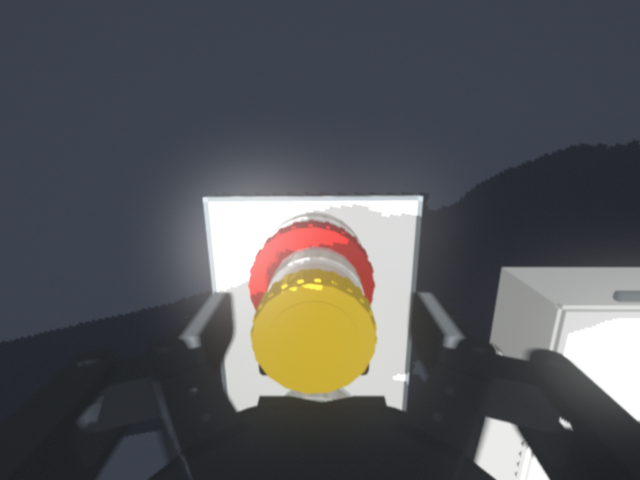

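Request:
arm_command(series=[{"x": -0.003, "y": 0, "z": -0.003, "ax": 0.005, "ay": 0, "az": 0, "hand": 0.065}, {"x": -0.003, "y": 0, "z": -0.003, "ax": 0.005, "ay": 0, "az": 0, "hand": 0.055}, {"x": -0.003, "y": 0, "z": -0.003, "ax": 0.005, "ay": 0, "az": 0, "hand": 0.04}, {"x": -0.003, "y": 0, "z": -0.003, "ax": 0.005, "ay": 0, "az": 0, "hand": 0.04}, {"x": -0.003, "y": 0, "z": -0.003, "ax": 0.005, "ay": 0, "az": 0, "hand": 0.04}], force=30)

```text
time_s: 2.38
tcp_pos: [0.4375, 0.2446, 0.0749]
orientation: [[-0.183, 0.983, 0.002], [0.983, 0.183, 0.002], [0.002, 0.002, -1.0]]
force: [-2.1, -0.7, 6.9]
gripper_width: 0.0467
```

Request:
arm_command(series=[{"x": 0, "y": 0, "z": 0.0, "ax": 0, "ay": 0, "az": 0, "hand": 0.04}, {"x": 0, "y": 0, "z": 0.0, "ax": 0, "ay": 0, "az": 0, "hand": 0.04}, {"x": 0, "y": 0, "z": 0.0, "ax": 0, "ay": 0, "az": 0, "hand": 0.04}])

```text
time_s: 2.63
tcp_pos: [0.4376, 0.2447, 0.0752]
orientation: [[-0.183, 0.983, 0.002], [0.983, 0.183, 0.002], [0.002, 0.003, -1.0]]
force: [-0.3, 0.9, 0.1]
gripper_width: 0.0474
```

```bash
python3 -c "
from h import *
st(); look('wrist','w4.png')"
```

```text
t 2.63 tcp [0.4376 0.2447 0.0752] yaw_y 10.52 zax [ 0.0023  0.0023 -1.    ] F [-0.3  0.9  0.1] w 0.0474
```

View pics/w4.png

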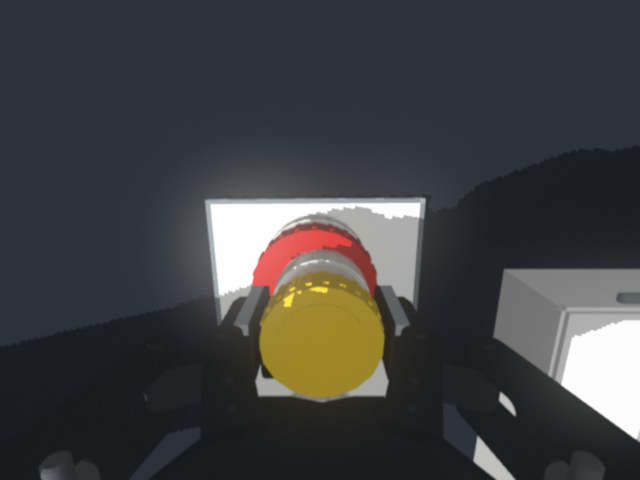

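Request:
arm_command(series=[{"x": 0, "y": 0, "z": 0.01, "ax": 0, "ay": 0, "az": 0, "hand": 0.04}, {"x": 0, "y": 0, "z": 0.03, "ax": 0, "ay": 0, "az": 0, "hand": 0.04}, {"x": 0, "y": 0, "z": 0.06, "ax": 0, "ay": 0, "az": 0, "hand": 0.04}, {"x": 0, "y": 0, "z": 0.095, "ax": 0, "ay": 0, "az": 0, "hand": 0.04}, {"x": 0.03, "y": 0, "z": 0.12, "ax": 0, "ay": 0, "az": 0, "hand": 0.04}])

```text
time_s: 3.1
tcp_pos: [0.4638, 0.245, 0.1978]
orientation: [[-0.185, 0.983, -0.001], [0.983, 0.185, 0.003], [0.003, -0.0, -1.0]]
force: [0.8, 1.9, -1.5]
gripper_width: 0.0471
```

Request:
arm_command(series=[{"x": 0.04, "y": 0, "z": 0.01, "ax": 0, "ay": 0, "az": 0, "hand": 0.04}, {"x": 0.08, "y": 0, "z": 0.02, "ax": 0, "ay": 0, "az": 0, "hand": 0.04}, {"x": 0.12, "y": 0, "z": 0.02, "ax": 0, "ay": 0, "az": 0, "hand": 0.04}, {"x": 0.14, "y": 0, "z": 0.02, "ax": 0, "ay": 0, "az": 0, "hand": 0.04}, {"x": 0.14, "y": 0, "z": 0.02, "ax": 0, "ay": 0, "az": 0, "hand": 0.04}])

```text
time_s: 3.52
tcp_pos: [0.6078, 0.2434, 0.218]
orientation: [[-0.182, 0.983, 0.002], [0.983, 0.182, 0.001], [0.001, 0.002, -1.0]]
force: [-1.1, -0.4, -0.5]
gripper_width: 0.0471
```

Request:
arm_command(series=[{"x": 0, "y": 0, "z": 0.0, "ax": 0, "ay": 0, "az": 0, "hand": 0.04}, {"x": 0, "y": 0, "z": 0.0, "ax": 0, "ay": 0, "az": 0, "hand": 0.04}])

```text
time_s: 3.68
tcp_pos: [0.6075, 0.2429, 0.218]
orientation: [[-0.182, 0.983, 0.001], [0.983, 0.182, 0.001], [0.0, 0.001, -1.0]]
force: [-1.3, 0.6, -0.9]
gripper_width: 0.0471
```

```bash
python3 -c "
from h import *
st(); print(cam('wrist')); look('wrist','w5.png');look('scene','s5.png')
np.save('w5.npy',cam('wrist'),allow_pickle=True)"
```

```text
t 3.68 tcp [0.6075 0.2429 0.218 ] yaw_y 10.46 zax [ 1.1e-03  5.0e-04 -1.0e+00] F [-1.3  0.6 -0.9] w 0.0471
{'fx': 337.81117936910505, 'fy': 337.81117936910505, 'cx': 321.4699510207088, 'cy': 240.9485928537573, 'xyz': array([0.5948764 , 0.31235242, 0.36038516]), 'orientation': array([[ 0.98330366,  0.17445782,  0.05175312],
       [ 0.18196521, -0.94517198, -0.27117998],
       [ 0.00160613,  0.27606953, -0.96113632]])}
```

View pics/w5.png

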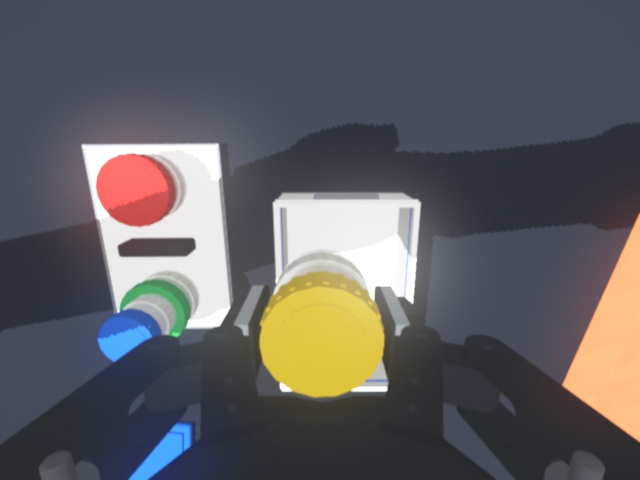

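View pics/s5.png

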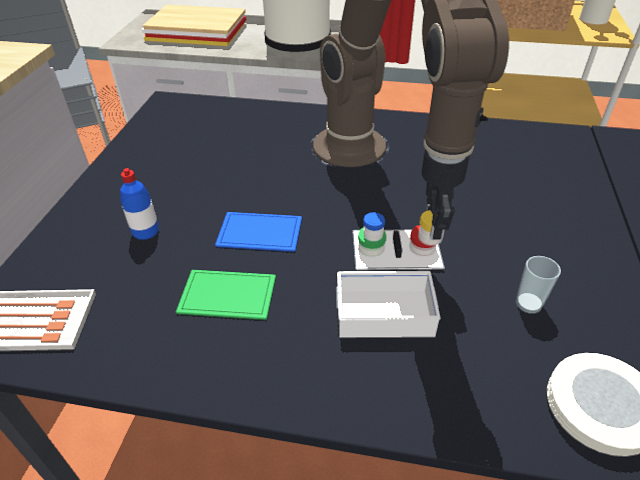

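Run:
```python
from h import *
p=np.load('w5.npy',allow_pickle=True).item()
print(proj(cam('scene'),[.6075,.243,.218]))
a=onz(p,274,201,.064)[:2];b=onz(p,418.5,200,.064)[:2]; d=b-a
print('box',a,b,np.linalg.norm(d),np.degrees(np.arctan2(d[1],d[0])), (a+b)/2-.099*np.array([-d[1],d[0]])/np.linalg.norm(d))
n=[onz(p,278,389,.064)[:2],onz(p,388,389,.064)[:2]];print('near end',n)
q=[onz(p,*c,.010)[:2] for c in [(83,146),(220,144),(231,327)]]; print('lid',np.round(q,4),'ctr',(q[0]+q[2])/2)
for i in (0,1):
  d=q[i+1]-q[i];print(np.linalg.norm(d),np.degrees(np.arctan2(d[1],d[0])))
im=cv2.imread('pics/w5.png')[:,:,::-1].copy()
for c,z in [('blue',.106),('red',.056)]:
    for b,ce,m in blobs(mask(im,c),500): print(c,b,ce.round(1),onz(p,*ce,z).round(4))
```

```text
[432.41725498 229.83010756]
box [0.56220319 0.25789216] [0.68753978 0.28209663] 0.1276523287981786 10.93016686747504 [0.64364311 0.17279035]
near end [array([0.59495738, 0.06305184]), array([0.70797213, 0.08393236])]
lid [[0.361  0.2677]
 [0.4952 0.2947]
 [0.5286 0.0926]] ctr [0.4447767  0.18017067]
0.13687354702881108 11.350160034013966
0.20482654318979118 -80.60649871339423
blue [  97  309   64   54 2161] [125.3 333. ] [0.4589 0.1308 0.106 ]
blue [ 118  421   80   59 3101] [163.  456.1] [0.4978 0.0027 0.106 ]
red [  96  154   78   72 4325] [134.7 189.3] [0.4369 0.244  0.056 ]
```

Request:
arm_command(series=[{"x": 0.015, "y": -0.038, "z": 0.0, "ax": 0, "ay": 0, "az": 0, "hand": 0.04}, {"x": 0.03, "y": -0.076, "z": -0.02, "ax": 0, "ay": 0, "az": 0, "hand": 0.04}, {"x": 0.044, "y": -0.116, "z": -0.05, "ax": 0, "ay": 0, "az": 0, "hand": 0.04}, {"x": 0.044, "y": -0.116, "z": -0.085, "ax": 0, "ay": 0, "az": 0, "hand": 0.04}, {"x": 0.044, "y": -0.116, "z": -0.11, "ax": 0, "ay": 0, "az": 0, "hand": 0.04}])

```text
time_s: 4.2
tcp_pos: [0.6508, 0.1226, 0.1072]
orientation: [[-0.177, 0.984, 0.002], [0.984, 0.177, -0.001], [-0.001, 0.002, -1.0]]
force: [-0.9, -0.2, -0.8]
gripper_width: 0.0472
```

Request:
arm_command(series=[{"x": 0, "y": 0, "z": 0.0, "ax": 0, "ay": 0, "az": 0, "hand": 0.04}, {"x": 0, "y": 0, "z": 0.0, "ax": 0, "ay": 0, "az": 0, "hand": 0.04}])

```text
time_s: 4.37
tcp_pos: [0.6492, 0.1221, 0.1064]
orientation: [[-0.177, 0.984, -0.002], [0.984, 0.177, -0.002], [-0.001, -0.002, -1.0]]
force: [0.2, -0.3, 0.2]
gripper_width: 0.0472
```

```bash
python3 -c "
from h import *
st(); look('wrist','w6.png');look('scene','s6.png',(300,180,200,150),4)"
```

```text
t 4.37 tcp [0.6492 0.1221 0.1064] yaw_y 10.2 zax [-0.0018 -0.0016 -1.    ] F [ 0.2 -0.3  0.2] w 0.0472
```

View pics/w6.png

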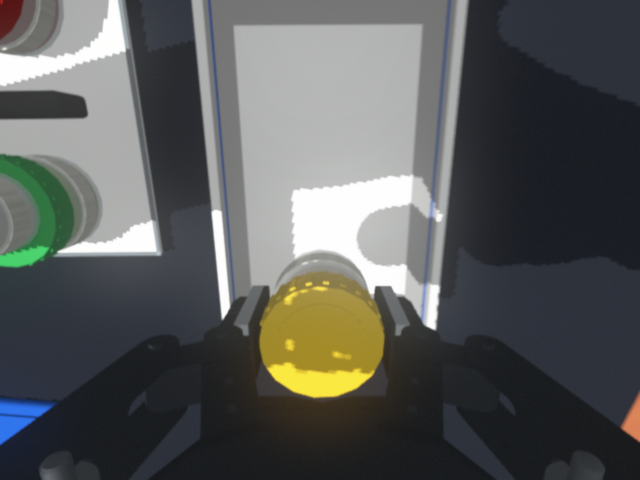

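View pics/s6.png

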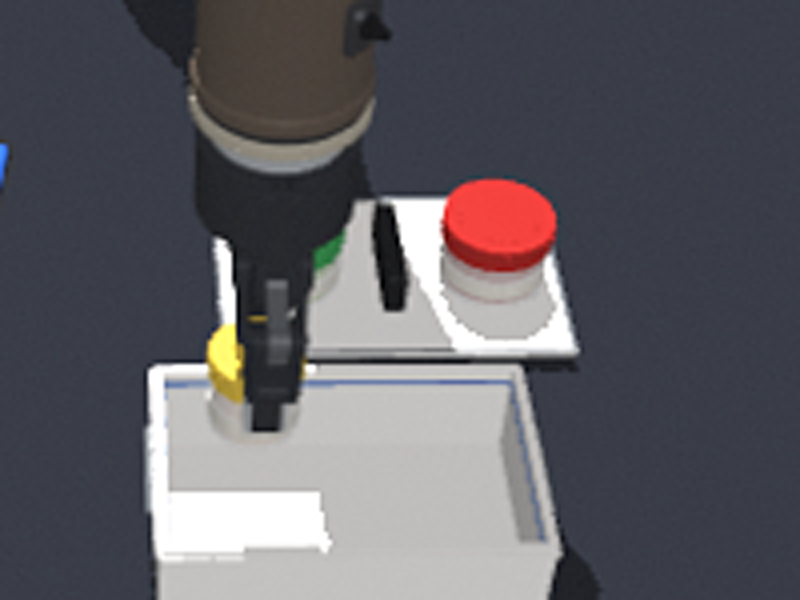

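Run:
```python
from h import *
p=cam('wrist')
L=[onz(p,192,2,.064),onz(p,211,200,.064)];Rr=[onz(p,469,2,.064),onz(p,449,200,.064)]
for a in (L,Rr):
    d=a[1]-a[0]; print(np.round(a,4),np.degrees(np.arctan2(d[1],d[0])))
t=np.radians(10.6); x=np.array([np.cos(t),np.sin(t)])
print([ (v[:2]@x).round(4) for v in L+Rr], np.array([.644,.171])@x, st()['tcp_pos'][:2]@x)
```

```text
[[0.5667 0.2464 0.064 ]
 [0.5843 0.1525 0.064 ]] -79.41415593587692
[[0.6976 0.2704 0.064 ]
 [0.7152 0.1762 0.064 ]] -79.46613409912676
t 4.47 tcp [0.6515 0.1236 0.1094] yaw_y 10.28 zax [ 4.e-03  4.e-04 -1.e+00] F [ 0.2  0.  -0.7] w 0.0471
[np.float64(0.6024), np.float64(0.6023), np.float64(0.7355), np.float64(0.7354)] 0.6644660458070881 0.6631646988552259
```

Request:
arm_command(series=[{"x": 0.003, "y": 0.002, "z": -0.02, "ax": 0, "ay": 0, "az": 0.005, "hand": 0.04}, {"x": 0.003, "y": 0.002, "z": -0.045, "ax": 0, "ay": 0, "az": 0.005, "hand": 0.04}, {"x": 0.003, "y": 0.002, "z": -0.065, "ax": 0, "ay": 0, "az": 0.005, "hand": 0.04}, {"x": 0.003, "y": 0.002, "z": -0.077, "ax": 0, "ay": 0, "az": 0.005, "hand": 0.04}, {"x": 0.003, "y": 0.002, "z": -0.08, "ax": 0, "ay": 0, "az": 0.005, "hand": 0.04}])

```text
time_s: 4.88
tcp_pos: [0.6542, 0.1267, 0.0292]
orientation: [[-0.185, 0.983, 0.004], [0.983, 0.185, 0.001], [0.0, 0.004, -1.0]]
force: [0.4, 0.3, -0.7]
gripper_width: 0.0475
```

Request:
arm_command(series=[{"x": 0, "y": 0, "z": 0.0, "ax": 0, "ay": 0, "az": 0, "hand": 0.04}, {"x": 0, "y": 0, "z": 0.0, "ax": 0, "ay": 0, "az": 0, "hand": 0.04}])

```text
time_s: 5.05
tcp_pos: [0.6552, 0.1275, 0.0309]
orientation: [[-0.185, 0.983, 0.006], [0.983, 0.185, 0.002], [0.0, 0.006, -1.0]]
force: [1.1, 0.8, -0.6]
gripper_width: 0.0468
```

```bash
python3 -c "
from h import *
st(); look('wrist','w7.png')"
```

```text
t 5.05 tcp [0.6552 0.1275 0.0309] yaw_y 10.69 zax [ 0.0057  0.0016 -1.    ] F [ 1.1  0.8 -0.6] w 0.0468
```

View pics/w7.png

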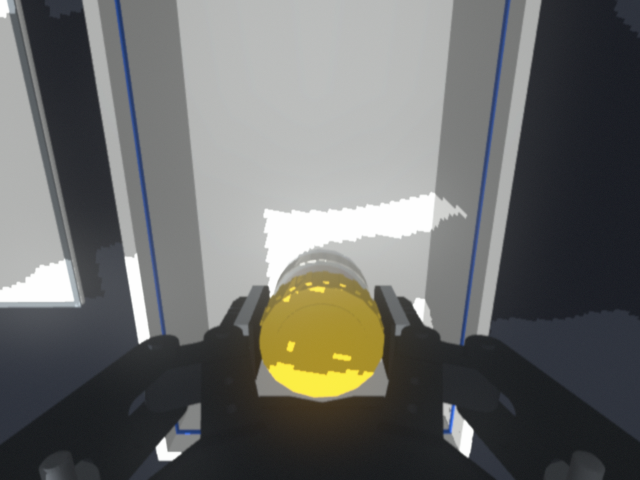

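Request:
arm_command(series=[{"x": 0, "y": 0, "z": -0.003, "ax": 0, "ay": 0.005, "az": 0, "hand": 0.04}, {"x": 0, "y": 0, "z": -0.006, "ax": 0, "ay": 0.005, "az": 0, "hand": 0.04}, {"x": 0, "y": 0, "z": -0.0075, "ax": 0, "ay": 0.005, "az": 0, "hand": 0.04}, {"x": 0, "y": 0, "z": -0.0085, "ax": 0, "ay": 0.005, "az": 0, "hand": 0.04}, {"x": 0, "y": 0, "z": -0.0085, "ax": 0, "ay": 0.005, "az": 0, "hand": 0.04}])

```text
time_s: 5.52
tcp_pos: [0.6555, 0.1273, 0.0231]
orientation: [[-0.185, 0.983, 0.001], [0.983, 0.185, 0.002], [0.002, 0.002, -1.0]]
force: [-1.7, 0.4, 3.6]
gripper_width: 0.0469
```

```bash
python3 -c "
from h import *
st()"
```

```text
t 5.52 tcp [0.6555 0.1273 0.0231] yaw_y 10.67 zax [ 0.0013  0.0019 -1.    ] F [-1.7  0.4  3.6] w 0.0469
```

Request:
arm_command(series=[{"x": 0, "y": 0, "z": 0, "ax": 0, "ay": 0, "az": 0, "hand": 0.05}, {"x": 0, "y": 0, "z": 0, "ax": 0, "ay": 0, "az": 0, "hand": 0.055}, {"x": 0, "y": 0, "z": 0, "ax": 0, "ay": 0, "az": 0, "hand": 0.06}, {"x": 0, "y": 0, "z": 0, "ax": 0, "ay": 0, "az": 0, "hand": 0.06}, {"x": 0, "y": 0, "z": 0.01, "ax": 0, "ay": 0, "az": 0, "hand": 0.06}])

```text
time_s: 5.93
tcp_pos: [0.6541, 0.1271, 0.0314]
orientation: [[-0.185, 0.983, -0.002], [0.983, 0.185, 0.001], [0.001, -0.002, -1.0]]
force: [-0.1, 0.2, -0.2]
gripper_width: 0.0601
```

Request:
arm_command(series=[{"x": 0, "y": 0, "z": 0.03, "ax": 0, "ay": 0, "az": 0, "hand": 0.06}, {"x": 0, "y": 0, "z": 0.06, "ax": 0, "ay": 0, "az": 0, "hand": 0.06}, {"x": 0, "y": 0, "z": 0.1, "ax": 0, "ay": 0, "az": 0, "hand": 0.07}, {"x": -0.02, "y": 0, "z": 0.13, "ax": 0, "ay": 0, "az": 0, "hand": 0.085}, {"x": -0.06, "y": 0, "z": 0.14, "ax": 0, "ay": 0, "az": 0, "hand": 0.085}])

```text
time_s: 6.35
tcp_pos: [0.5991, 0.1267, 0.1771]
orientation: [[-0.184, 0.983, 0.008], [0.983, 0.184, 0.002], [0.001, 0.009, -1.0]]
force: [1.3, 0.8, 0.5]
gripper_width: 0.085
```

```bash
python3 -c "
from h import *
st(); look('scene','s7.png',(300,180,200,150),4)
p=cam('wrist'); im=look('wrist','w8.png')
for c,z in [('yellow',.054),('blue',.106),('red',.056),('green',.056)]:
    for b,ce,m in blobs(mask(im,c),150): print(c,b,ce.round(1),onz(p,*ce,z).round(4))"
```

```text
t 6.35 tcp [0.5991 0.1267 0.1771] yaw_y 10.58 zax [ 0.0084  0.0025 -1.    ] F [1.3 0.8 0.5] w 0.085
yellow [ 372  221   59   56 2529] [401.  248.9] [0.654  0.1271 0.054 ]
blue [  87  188   85   75 4905] [129.1 224.6] [0.4626 0.1241 0.106 ]
blue [  79  425   97   55 3437] [126.9 457.7] [ 0.4669 -0.0692  0.106 ]
red [  87    0  102   91 7431] [137.3  41.4] [0.4374 0.2396 0.056 ]
red [617 344  23  67 770] [631.7 380.9] [0.8908 0.0444 0.056 ]
green [ 127  173   73   82 1334] [175.4 210.9] [0.4714 0.1252 0.056 ]
```

View pics/s7.png

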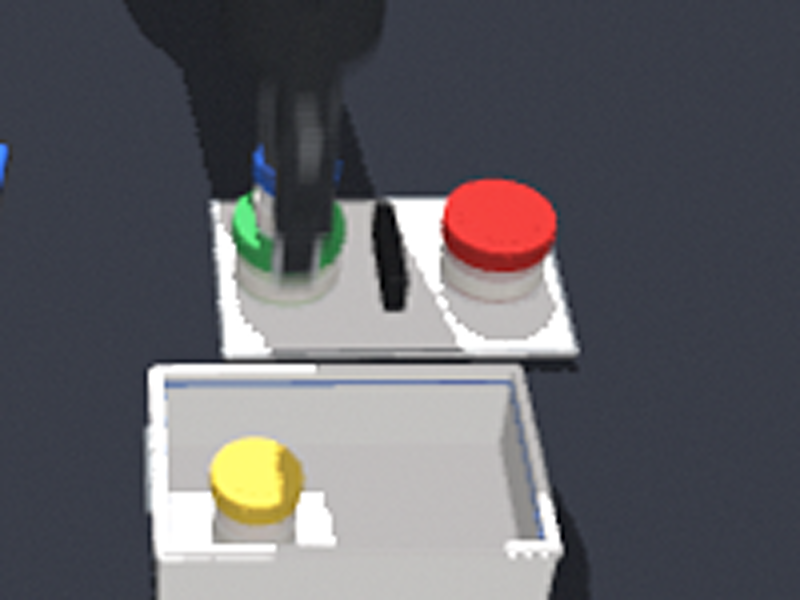

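View pics/w8.png

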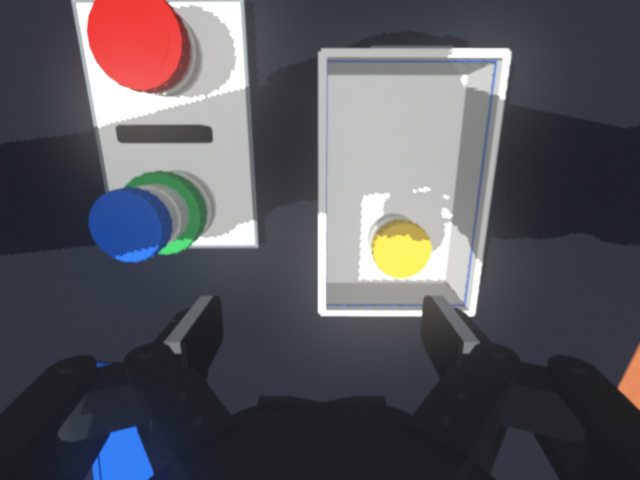

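Run:
```python
from h import *
s=st();p=cam('wrist'); im=look('wrist','w9.png')
g=cv2.cvtColor(im,cv2.COLOR_RGB2GRAY)
m=(g>125).astype(np.uint8); m[:, :262]=0
cn=max(cv2.findContours(m[:330],0,2)[0],key=cv2.contourArea); print(cv2.contourArea(cn))
q=cv2.approxPolyDP(cv2.convexHull(cn),10,True)[:,0]; print(q.tolist())
Q=np.array([onz(p,*c,.064)[:2] for c in q]); print(Q.round(4),Q.mean(0))
for i in range(len(Q)):
    d=Q[(i+1)%len(Q)]-Q[i]; print(np.linalg.norm(d).round(4),np.degrees(np.arctan2(d[1],d[0])).round(2))
for c,z in [('yellow',.054),('blue',.106)]:
    for b,ce,mm in blobs(mask(im,c),1000): print(c,ce.round(1),onz(p,*ce,z).round(4))
```

```text
t 6.45 tcp [0.59   0.1269 0.174 ] yaw_y 10.67 zax [-0.0032  0.003  -1.    ] F [ 0.6  0.5 -0.4] w 0.0851
46706.0
[[507, 47], [474, 316], [319, 317], [316, 52]]
[[0.6871 0.2807]
 [0.7266 0.0854]
 [0.6006 0.0605]
 [0.5624 0.2541]] [0.64415223 0.17015462]
0.1992 -78.58
0.1284 -168.83
0.1974 101.16
0.1276 12.01
yellow [400.1 249.8] [0.6552 0.1271 0.054 ]
blue [125.7 225.2] [0.4632 0.1241 0.106 ]
blue [127.  457.8] [ 0.4698 -0.0673  0.106 ]
```

View pics/w9.png

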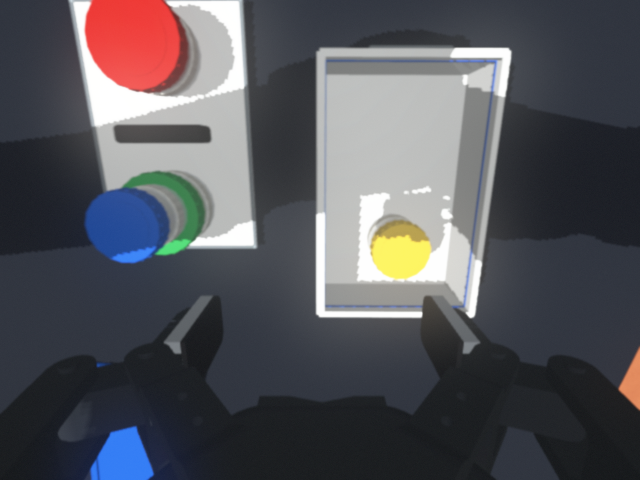

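Request:
arm_command(series=[{"x": -0.04, "y": -0.002, "z": 0.0, "ax": 0, "ay": 0, "az": 0.0, "hand": 0.085}, {"x": -0.08, "y": -0.004, "z": 0.0, "ax": 0, "ay": 0, "az": 0.0, "hand": 0.085}, {"x": -0.115, "y": -0.004, "z": -0.01, "ax": 0, "ay": 0, "az": 0.0, "hand": 0.085}, {"x": -0.1285, "y": -0.004, "z": -0.03, "ax": 0, "ay": 0, "az": 0.0, "hand": 0.085}, {"x": -0.1285, "y": -0.004, "z": -0.045, "ax": 0, "ay": 0, "az": 0.0, "hand": 0.085}])

```text
time_s: 6.92
tcp_pos: [0.4608, 0.1236, 0.128]
orientation: [[-0.187, 0.982, -0.003], [0.982, 0.187, 0.004], [0.004, -0.002, -1.0]]
force: [-0.6, 0.5, 0.1]
gripper_width: 0.0849
```

Request:
arm_command(series=[{"x": 0, "y": 0, "z": 0.0, "ax": 0, "ay": 0, "az": 0, "hand": 0.085}, {"x": 0, "y": 0, "z": 0.0, "ax": 0, "ay": 0, "az": 0, "hand": 0.085}])

```text
time_s: 7.08
tcp_pos: [0.4608, 0.1235, 0.1278]
orientation: [[-0.187, 0.982, -0.004], [0.982, 0.187, 0.003], [0.004, -0.003, -1.0]]
force: [0.0, -0.1, -0.4]
gripper_width: 0.085
```

Run:
```python
from h import *
s=st();p=cam('wrist'); im=look('wrist','w10.png')
for c,z in [('blue',.106),('red',.056),('green',.056)]:
    for b,ce,mm in blobs(mask(im,c),600): print(c,b,ce.round(1),onz(p,*ce,z).round(4))
```

```text
t 7.08 tcp [0.4608 0.1235 0.1278] yaw_y 10.76 zax [-0.0041  0.0031 -1.    ] F [ 0.  -0.1 -0.4] w 0.085
blue [ 274  236   91   92 6510] [319.1 282.4] [0.4597 0.1241 0.106 ]
red [  259     0   115   117 10839] [316.   53.9] [0.4354 0.241  0.056 ]
green [ 269  209   97   65 1767] [312.4 232.4] [0.4523 0.1372 0.056 ]
```

View pics/w10.png

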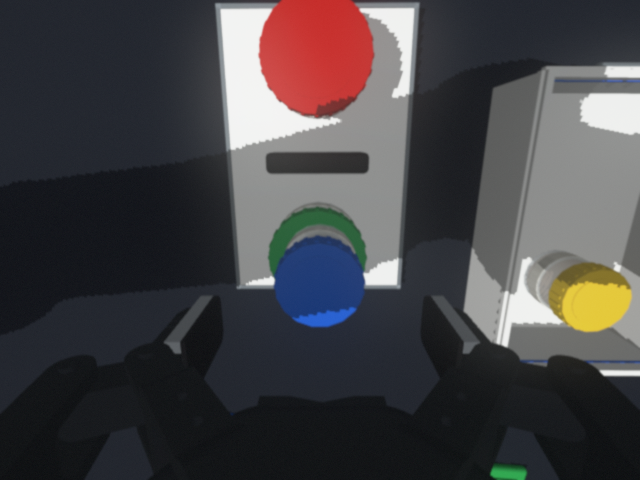

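Request:
arm_command(series=[{"x": -0.001, "y": 0, "z": -0.02, "ax": -0.003, "ay": -0.004, "az": 0, "hand": 0.085}, {"x": -0.001, "y": 0, "z": -0.04, "ax": -0.003, "ay": -0.004, "az": 0, "hand": 0.08}, {"x": -0.001, "y": 0, "z": -0.052, "ax": -0.003, "ay": -0.004, "az": 0, "hand": 0.07}, {"x": -0.001, "y": 0, "z": -0.053, "ax": -0.003, "ay": -0.004, "az": 0, "hand": 0.06}, {"x": -0.001, "y": 0, "z": -0.053, "ax": -0.003, "ay": -0.004, "az": 0, "hand": 0.055}])

```text
time_s: 7.55
tcp_pos: [0.4615, 0.1234, 0.0757]
orientation: [[-0.186, 0.983, 0.001], [0.983, 0.186, 0.0], [-0.0, 0.001, -1.0]]
force: [1.0, 0.6, 0.4]
gripper_width: 0.0549
```

Request:
arm_command(series=[{"x": 0, "y": 0, "z": 0.0, "ax": 0, "ay": 0, "az": 0, "hand": 0.05}, {"x": 0, "y": 0, "z": 0.0, "ax": 0, "ay": 0, "az": 0, "hand": 0.04}, {"x": 0, "y": 0, "z": 0.0, "ax": 0, "ay": 0, "az": 0, "hand": 0.04}, {"x": 0, "y": 0, "z": 0.0, "ax": 0, "ay": 0, "az": 0, "hand": 0.04}, {"x": 0, "y": 0, "z": 0.0, "ax": 0, "ay": 0, "az": 0, "hand": 0.04}])

```text
time_s: 7.97
tcp_pos: [0.4628, 0.1235, 0.0769]
orientation: [[-0.186, 0.983, 0.004], [0.983, 0.186, 0.001], [0.0, 0.004, -1.0]]
force: [1.3, -0.5, 6.7]
gripper_width: 0.0471
```

Run:
```python
from h import *
s=st(); im=look('wrist','w11.png')
```

```text
t 7.97 tcp [0.4628 0.1235 0.0769] yaw_y 10.69 zax [ 4.e-03  9.e-04 -1.e+00] F [ 1.3 -0.5  6.7] w 0.0471
```

View pics/w11.png

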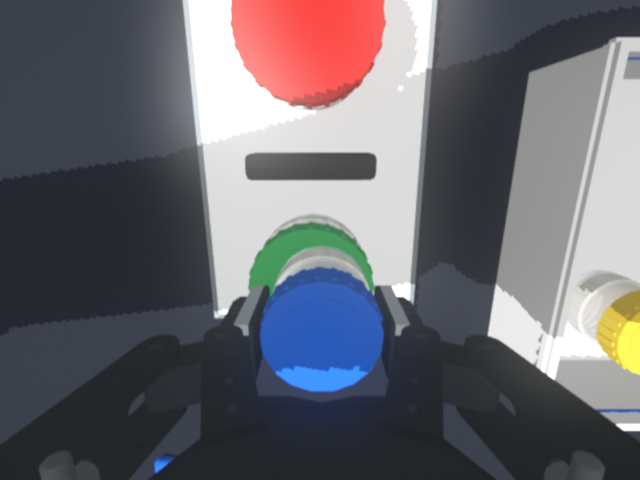

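Request:
arm_command(series=[{"x": 0, "y": 0, "z": 0.01, "ax": 0, "ay": 0, "az": 0, "hand": 0.04}, {"x": 0, "y": 0, "z": 0.035, "ax": 0, "ay": 0, "az": 0, "hand": 0.04}, {"x": 0, "y": -0.02, "z": 0.06, "ax": 0, "ay": 0, "az": 0, "hand": 0.04}, {"x": -0.003, "y": -0.055, "z": 0.065, "ax": 0, "ay": 0, "az": 0, "hand": 0.04}, {"x": -0.006, "y": -0.095, "z": 0.065, "ax": 0, "ay": 0, "az": 0, "hand": 0.04}])

```text
time_s: 8.43
tcp_pos: [0.4583, 0.0294, 0.1446]
orientation: [[-0.19, 0.982, 0.009], [0.982, 0.19, 0.003], [0.001, 0.009, -1.0]]
force: [2.1, -0.5, -1.0]
gripper_width: 0.0469
```

Request:
arm_command(series=[{"x": -0.005, "y": -0.04, "z": 0.0, "ax": 0, "ay": 0, "az": 0, "hand": 0.04}, {"x": -0.01, "y": -0.08, "z": 0.0, "ax": 0, "ay": 0, "az": 0, "hand": 0.04}, {"x": -0.015, "y": -0.12, "z": 0.0, "ax": 0, "ay": 0, "az": 0, "hand": 0.04}, {"x": -0.018, "y": -0.16, "z": 0.0, "ax": 0, "ay": 0, "az": 0, "hand": 0.04}, {"x": -0.02, "y": -0.195, "z": 0.0, "ax": 0, "ay": 0, "az": 0, "hand": 0.04}])

```text
time_s: 8.85
tcp_pos: [0.4375, -0.168, 0.1457]
orientation: [[-0.189, 0.982, 0.01], [0.982, 0.189, 0.003], [0.001, 0.01, -1.0]]
force: [1.0, 0.1, -1.2]
gripper_width: 0.0469
```

Request:
arm_command(series=[{"x": 0, "y": 0, "z": 0.0, "ax": 0, "ay": 0, "az": 0, "hand": 0.04}, {"x": 0, "y": 0, "z": 0.0, "ax": 0, "ay": 0, "az": 0, "hand": 0.04}])

```text
time_s: 9.02
tcp_pos: [0.4371, -0.1704, 0.1467]
orientation: [[-0.184, 0.983, 0.011], [0.983, 0.184, 0.003], [0.001, 0.011, -1.0]]
force: [-0.6, 1.2, -1.3]
gripper_width: 0.0471
```

Run:
```python
from h import *
s=st(); p=cam('wrist'); im=look('wrist','w12.png'); look('side','d12.png',(200,150,200,200),3)
for b,ce,mm in blobs(mask(im,'blue'),600): print(b,ce.round(1),onz(p,*ce,.008).round(4))
```

```text
t 9.02 tcp [ 0.4371 -0.1704  0.1467] yaw_y 10.58 zax [ 0.0109  0.0026 -0.9999] F [-0.6  1.2 -1.3] w 0.0471
[  232    86   211   307 45265] [324.5 225.2] [ 0.4409 -0.1657  0.008 ]
[283 397  76  18 752] [319.1 404.8] [ 0.4701 -0.3489  0.008 ]
```

View pics/w12.png

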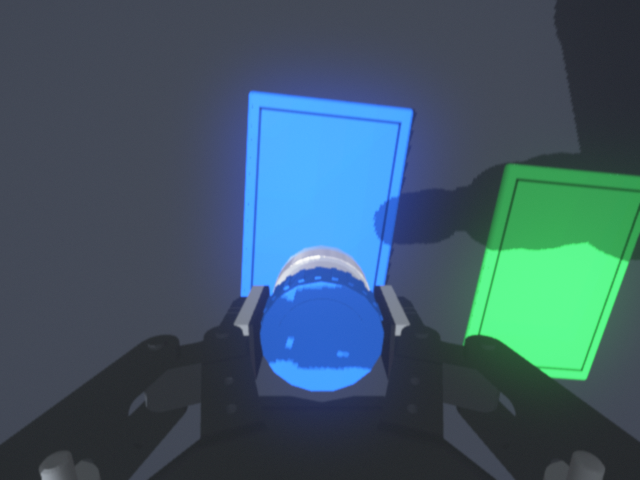

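View pics/d12.png

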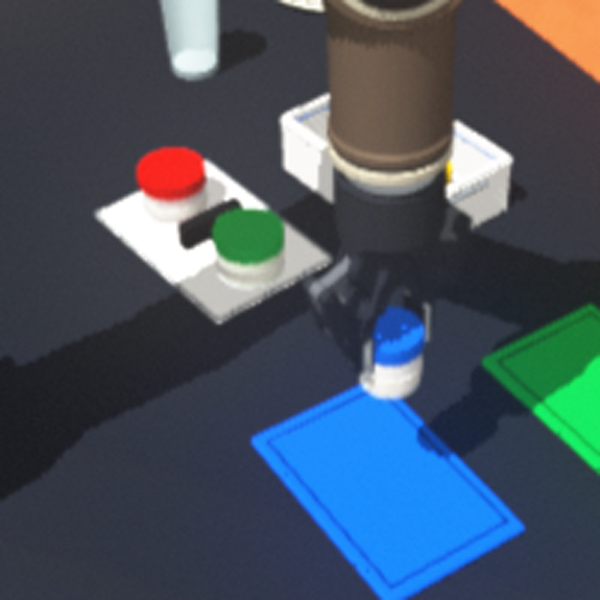

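Request:
arm_command(series=[{"x": 0, "y": 0, "z": -0.03, "ax": -0.002, "ay": 0.005, "az": 0, "hand": 0.04}, {"x": 0, "y": 0, "z": -0.065, "ax": -0.002, "ay": 0.01, "az": 0, "hand": 0.04}, {"x": 0, "y": 0, "z": -0.095, "ax": -0.002, "ay": 0.01, "az": 0, "hand": 0.04}, {"x": 0, "y": 0, "z": -0.107, "ax": -0.002, "ay": 0.01, "az": 0, "hand": 0.04}, {"x": 0, "y": 0, "z": -0.11, "ax": -0.002, "ay": 0.01, "az": 0, "hand": 0.04}])

```text
time_s: 9.53
tcp_pos: [0.4363, -0.1646, 0.0338]
orientation: [[-0.192, 0.981, -0.005], [0.981, 0.192, 0.003], [0.004, -0.004, -1.0]]
force: [-0.4, 0.2, -1.4]
gripper_width: 0.0472
```

Request:
arm_command(series=[{"x": 0, "y": 0, "z": 0.0, "ax": 0, "ay": 0, "az": 0, "hand": 0.04}, {"x": 0, "y": 0, "z": 0.0, "ax": 0, "ay": 0, "az": 0, "hand": 0.04}])

```text
time_s: 9.7
tcp_pos: [0.4368, -0.1633, 0.0342]
orientation: [[-0.194, 0.981, -0.005], [0.981, 0.194, 0.004], [0.005, -0.004, -1.0]]
force: [0.6, -0.4, -1.8]
gripper_width: 0.0472
```

Request:
arm_command(series=[{"x": 0, "y": 0, "z": -0.003, "ax": -0.003, "ay": -0.005, "az": 0, "hand": 0.04}, {"x": 0, "y": 0, "z": -0.005, "ax": -0.003, "ay": -0.005, "az": 0, "hand": 0.04}, {"x": 0, "y": 0, "z": -0.006, "ax": -0.003, "ay": -0.005, "az": 0, "hand": 0.04}, {"x": 0, "y": 0, "z": -0.007, "ax": -0.003, "ay": -0.005, "az": 0, "hand": 0.04}, {"x": 0, "y": 0, "z": -0.007, "ax": -0.003, "ay": -0.005, "az": 0, "hand": 0.04}])

```text
time_s: 10.12
tcp_pos: [0.4374, -0.1629, 0.0288]
orientation: [[-0.194, 0.981, 0.002], [0.981, 0.194, 0.003], [0.002, 0.002, -1.0]]
force: [-4.4, 3.4, 19.1]
gripper_width: 0.0468
```

```bash
python3 -c "
from h import *
st();look('side','d13.png',(250,200,150,150),4)"
```

```text
t 10.12 tcp [ 0.4374 -0.1629  0.0288] yaw_y 11.19 zax [ 0.002   0.0026 -1.    ] F [-4.4  3.4 19.1] w 0.0468
```

View pics/d13.png

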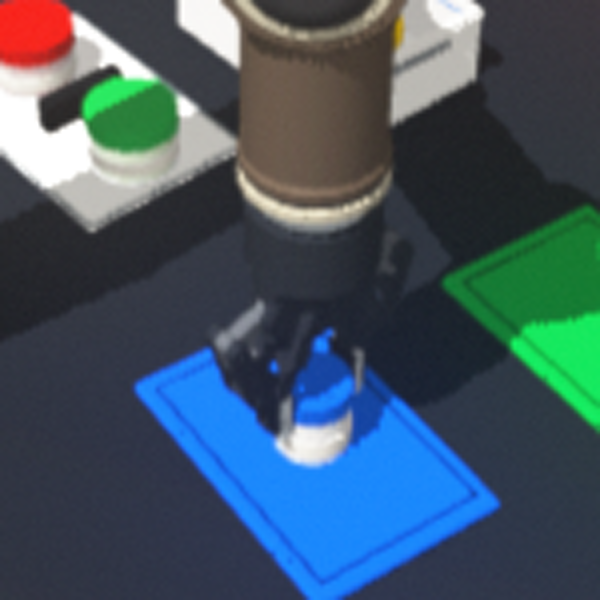

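Contact is firm at 19 N and the pot is standing on the blue board. I'll release it and rise.

Request:
arm_command(series=[{"x": 0, "y": 0, "z": 0.001, "ax": 0, "ay": 0, "az": 0, "hand": 0.05}, {"x": 0, "y": 0, "z": 0.001, "ax": 0, "ay": 0, "az": 0, "hand": 0.06}, {"x": 0, "y": 0, "z": 0.001, "ax": 0, "ay": 0, "az": 0, "hand": 0.07}, {"x": 0, "y": 0, "z": 0.001, "ax": 0, "ay": 0, "az": 0, "hand": 0.08}, {"x": 0, "y": 0, "z": 0.01, "ax": 0, "ay": 0, "az": 0, "hand": 0.085}])

```text
time_s: 10.58
tcp_pos: [0.4364, -0.1627, 0.0379]
orientation: [[-0.194, 0.981, -0.0], [0.981, 0.194, 0.003], [0.003, 0.0, -1.0]]
force: [-0.2, 0.3, 0.4]
gripper_width: 0.0848
```

Request:
arm_command(series=[{"x": 0, "y": 0, "z": 0.03, "ax": 0, "ay": 0, "az": 0, "hand": 0.085}, {"x": 0, "y": 0, "z": 0.06, "ax": 0, "ay": 0, "az": 0, "hand": 0.085}, {"x": 0, "y": 0, "z": 0.09, "ax": 0, "ay": 0, "az": 0, "hand": 0.085}, {"x": 0, "y": 0.03, "z": 0.11, "ax": 0, "ay": 0, "az": 0, "hand": 0.085}, {"x": 0, "y": 0.07, "z": 0.11, "ax": 0, "ay": 0, "az": 0, "hand": 0.085}])

```text
time_s: 11.0
tcp_pos: [0.4387, -0.0955, 0.1523]
orientation: [[-0.187, 0.982, 0.007], [0.982, 0.187, 0.001], [0.0, 0.007, -1.0]]
force: [2.0, 0.2, -0.6]
gripper_width: 0.0854
```

```bash
python3 -c "
from h import *
st();look('side','d14.png',(200,150,200,200),3)"
```

```text
t 11.0 tcp [ 0.4387 -0.0955  0.1523] yaw_y 10.8 zax [ 0.0071  0.0014 -1.    ] F [ 2.   0.2 -0.6] w 0.0854
```

View pics/d14.png

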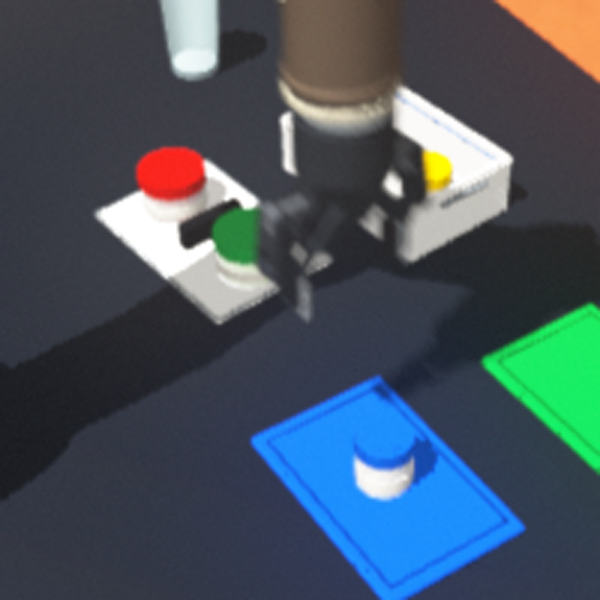

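Blue stands upright on the board. Green is next.

Request:
arm_command(series=[{"x": 0.004, "y": 0.04, "z": -0.01, "ax": 0, "ay": 0.007, "az": 0, "hand": 0.085}, {"x": 0.008, "y": 0.08, "z": -0.01, "ax": 0, "ay": 0.007, "az": 0, "hand": 0.085}, {"x": 0.012, "y": 0.12, "z": -0.01, "ax": 0, "ay": 0.007, "az": 0, "hand": 0.085}, {"x": 0.016, "y": 0.16, "z": -0.01, "ax": 0, "ay": 0.007, "az": 0, "hand": 0.085}, {"x": 0.02, "y": 0.195, "z": -0.01, "ax": 0, "ay": 0.007, "az": 0, "hand": 0.085}])

```text
time_s: 11.47
tcp_pos: [0.4573, 0.1124, 0.1402]
orientation: [[-0.198, 0.98, -0.004], [0.98, 0.198, 0.007], [0.007, -0.003, -1.0]]
force: [1.2, -0.1, 0.1]
gripper_width: 0.0848
```

Request:
arm_command(series=[{"x": 0, "y": 0.015, "z": -0.02, "ax": 0, "ay": 0, "az": 0, "hand": 0.085}, {"x": 0, "y": 0.015, "z": -0.05, "ax": 0, "ay": 0, "az": 0, "hand": 0.085}, {"x": 0, "y": 0.015, "z": -0.055, "ax": 0, "ay": 0, "az": 0, "hand": 0.085}, {"x": 0, "y": 0.015, "z": -0.055, "ax": 0, "ay": 0, "az": 0, "hand": 0.085}])

```text
time_s: 11.8
tcp_pos: [0.4556, 0.1263, 0.0839]
orientation: [[-0.198, 0.98, -0.009], [0.98, 0.198, 0.004], [0.006, -0.008, -1.0]]
force: [0.4, -0.3, 0.3]
gripper_width: 0.0854
```

Run:
```python
from h import *
s=st();p=cam('wrist'); im=look('wrist','w15.png')
for c,z in [('red',.056),('green',.056)]:
    for b,ce,mm in blobs(mask(im,c),600):
        cn=max(cv2.findContours(mm,0,2)[0],key=cv2.contourArea); (x,y),a,t=cv2.fitEllipse(cn)
        print(c,b,ce.round(1),onz(p,*ce,z).round(4),x,y,onz(p,x,y,z).round(4))
```

```text
t 11.8 tcp [0.4556 0.1263 0.0839] yaw_y 11.43 zax [-0.0086  0.0039 -1.    ] F [ 0.4 -0.3  0.3] w 0.0854
red [  255     0   146   118 13970] [327.5  50.7] [0.4364 0.236  0.056 ] 327.6190490722656 33.55873489379883 [0.4351 0.2427 0.056 ]
green [  265   230   117   116 10409] [323.8 288.6] [0.4581 0.1214 0.056 ] 323.75946044921875 288.62042236328125 [0.4581 0.1214 0.056 ]
```

View pics/w15.png

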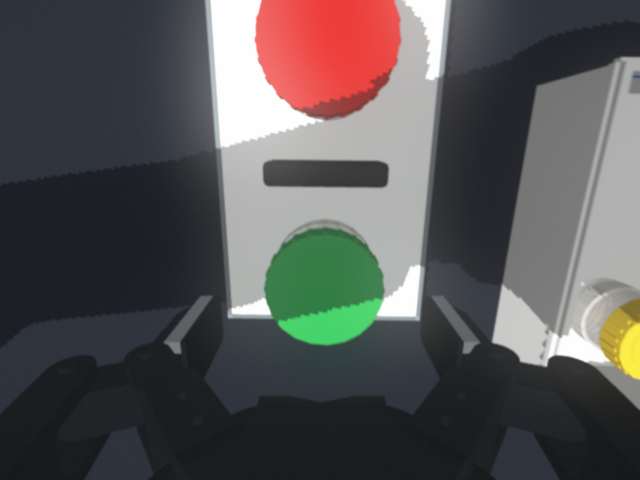

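Request:
arm_command(series=[{"x": 0.0025, "y": -0.005, "z": -0.01, "ax": -0.004, "ay": -0.0085, "az": -0.012, "hand": 0.085}, {"x": 0.0025, "y": -0.005, "z": -0.025, "ax": -0.004, "ay": -0.0085, "az": -0.012, "hand": 0.085}, {"x": 0.0025, "y": -0.005, "z": -0.045, "ax": -0.004, "ay": -0.0085, "az": -0.012, "hand": 0.085}, {"x": 0.0025, "y": -0.005, "z": -0.06, "ax": -0.004, "ay": -0.0085, "az": -0.012, "hand": 0.085}, {"x": 0.0025, "y": -0.005, "z": -0.066, "ax": -0.004, "ay": -0.0085, "az": -0.012, "hand": 0.085}])

```text
time_s: 12.27
tcp_pos: [0.4594, 0.12, 0.0192]
orientation: [[-0.183, 0.983, 0.002], [0.983, 0.183, 0.001], [0.0, 0.002, -1.0]]
force: [0.2, -0.2, 0.0]
gripper_width: 0.0849
```

Request:
arm_command(series=[{"x": 0, "y": 0, "z": 0.0, "ax": 0, "ay": 0, "az": 0, "hand": 0.083}])

```text
time_s: 12.35
tcp_pos: [0.4595, 0.1192, 0.0194]
orientation: [[-0.182, 0.983, 0.001], [0.983, 0.182, 0.0], [0.0, 0.001, -1.0]]
force: [-0.5, -0.9, -0.1]
gripper_width: 0.083
```

Run:
```python
from h import *
s=st();p=cam('wrist'); im=look('wrist','w16.png')
for c,z in [('green',.056)]:
    for b,ce,mm in blobs(mask(im,c),600): print(c,b,ce.round(1),onz(p,*ce,z).round(4))
```

```text
t 12.35 tcp [0.4595 0.1192 0.0194] yaw_y 10.47 zax [ 1.4e-03  4.0e-04 -1.0e+00] F [-0.5 -0.9 -0.1] w 0.083
green [  227   249   181   154 22237] [317.6 330.4] [0.4571 0.1263 0.056 ]
```

View pics/w16.png

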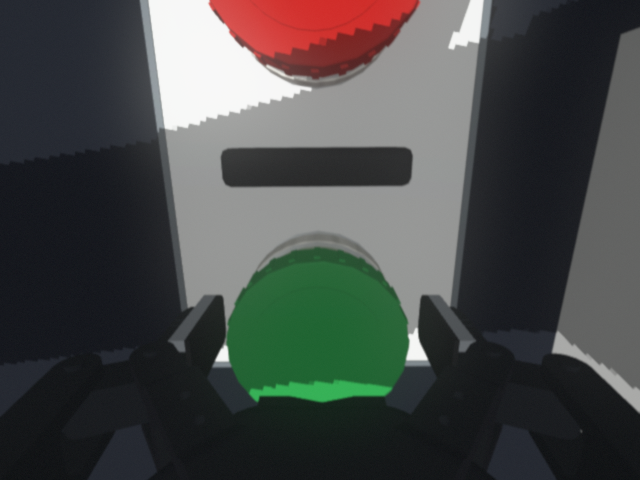

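Request:
arm_command(series=[{"x": -0.0015, "y": 0.002, "z": 0, "ax": 0, "ay": 0, "az": 0, "hand": 0.078}, {"x": -0.0015, "y": 0.002, "z": 0, "ax": 0, "ay": 0, "az": 0, "hand": 0.072}, {"x": -0.0015, "y": 0.002, "z": 0, "ax": 0, "ay": 0, "az": 0, "hand": 0.066}, {"x": -0.0015, "y": 0.002, "z": 0, "ax": 0, "ay": 0, "az": 0, "hand": 0.058}, {"x": -0.0015, "y": 0.002, "z": 0, "ax": 0, "ay": 0, "az": 0, "hand": 0.058}])

```text
time_s: 12.82
tcp_pos: [0.4589, 0.1214, 0.0211]
orientation: [[-0.182, 0.983, 0.003], [0.983, 0.182, 0.002], [0.001, 0.003, -1.0]]
force: [-3.1, -1.3, 9.3]
gripper_width: 0.0651
```

Request:
arm_command(series=[{"x": 0, "y": 0, "z": 0.0, "ax": 0, "ay": 0, "az": 0, "hand": 0.058}, {"x": 0, "y": 0, "z": 0.0, "ax": 0, "ay": 0, "az": 0, "hand": 0.058}, {"x": 0, "y": 0, "z": 0.0, "ax": 0, "ay": 0, "az": 0, "hand": 0.058}, {"x": 0, "y": 0, "z": 0.01, "ax": 0, "ay": 0, "az": 0, "hand": 0.058}, {"x": 0, "y": 0, "z": 0.025, "ax": 0, "ay": 0, "az": 0, "hand": 0.058}])

```text
time_s: 13.23
tcp_pos: [0.4578, 0.1209, 0.0458]
orientation: [[-0.181, 0.983, 0.001], [0.983, 0.181, 0.0], [-0.0, 0.001, -1.0]]
force: [0.1, 0.5, -1.4]
gripper_width: 0.0649
```

Run:
```python
from h import *
s=st();im=look('wrist','w17.png')
```

```text
t 13.23 tcp [0.4578 0.1209 0.0458] yaw_y 10.45 zax [ 6.e-04  1.e-04 -1.e+00] F [ 0.1  0.5 -1.4] w 0.0649
```

View pics/w17.png

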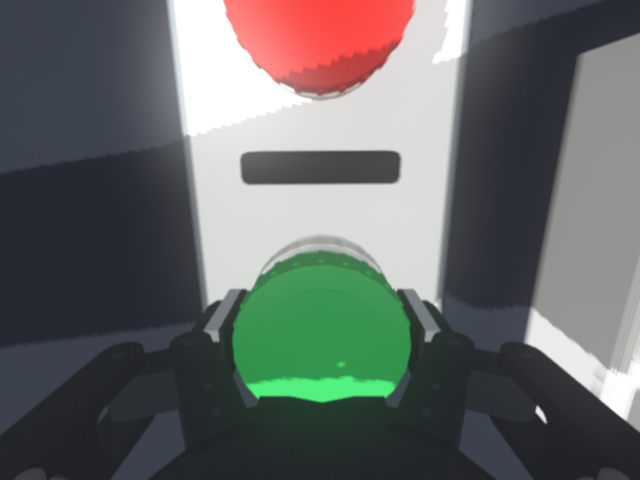

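Request:
arm_command(series=[{"x": 0, "y": 0, "z": 0.03, "ax": 0, "ay": 0, "az": 0, "hand": 0.058}, {"x": 0, "y": -0.01, "z": 0.06, "ax": 0, "ay": 0, "az": 0, "hand": 0.058}, {"x": 0.015, "y": -0.04, "z": 0.085, "ax": 0, "ay": 0, "az": 0, "hand": 0.058}, {"x": 0.035, "y": -0.075, "z": 0.085, "ax": 0, "ay": 0, "az": 0, "hand": 0.058}, {"x": 0.055, "y": -0.11, "z": 0.085, "ax": 0, "ay": 0, "az": 0, "hand": 0.058}])

```text
time_s: 13.7
tcp_pos: [0.5163, 0.0112, 0.136]
orientation: [[-0.184, 0.983, 0.009], [0.983, 0.184, 0.004], [0.002, 0.009, -1.0]]
force: [0.3, 0.3, -2.1]
gripper_width: 0.0649
```

Request:
arm_command(series=[{"x": 0.022, "y": -0.033, "z": 0, "ax": 0, "ay": 0, "az": 0, "hand": 0.058}, {"x": 0.045, "y": -0.066, "z": 0, "ax": 0, "ay": 0, "az": 0, "hand": 0.058}, {"x": 0.07, "y": -0.1, "z": 0, "ax": 0, "ay": 0, "az": 0, "hand": 0.058}, {"x": 0.095, "y": -0.133, "z": 0, "ax": 0, "ay": 0, "az": 0, "hand": 0.058}, {"x": 0.12, "y": -0.165, "z": 0, "ax": 0, "ay": 0, "az": 0, "hand": 0.058}])

```text
time_s: 14.12
tcp_pos: [0.637, -0.1557, 0.1361]
orientation: [[-0.184, 0.983, 0.009], [0.983, 0.184, 0.004], [0.002, 0.009, -1.0]]
force: [0.0, 0.6, -0.7]
gripper_width: 0.0652
```

Request:
arm_command(series=[{"x": 0.018, "y": -0.027, "z": -0.01, "ax": 0, "ay": 0, "az": 0, "hand": 0.058}, {"x": 0.018, "y": -0.027, "z": -0.02, "ax": 0, "ay": 0, "az": 0, "hand": 0.058}, {"x": 0.018, "y": -0.027, "z": -0.02, "ax": 0, "ay": 0, "az": 0, "hand": 0.058}])

```text
time_s: 14.37
tcp_pos: [0.6536, -0.1852, 0.1135]
orientation: [[-0.18, 0.984, 0.005], [0.984, 0.18, 0.003], [0.002, 0.005, -1.0]]
force: [-1.1, 1.1, -3.0]
gripper_width: 0.0649
```

Run:
```python
from h import *
s=st();im=look('wrist','w18.png'); look('scene','s18.png',(150,200,200,150),4)
```

```text
t 14.37 tcp [ 0.6536 -0.1852  0.1135] yaw_y 10.39 zax [ 0.0047  0.003  -1.    ] F [-1.1  1.1 -3. ] w 0.0649
```

View pics/w18.png

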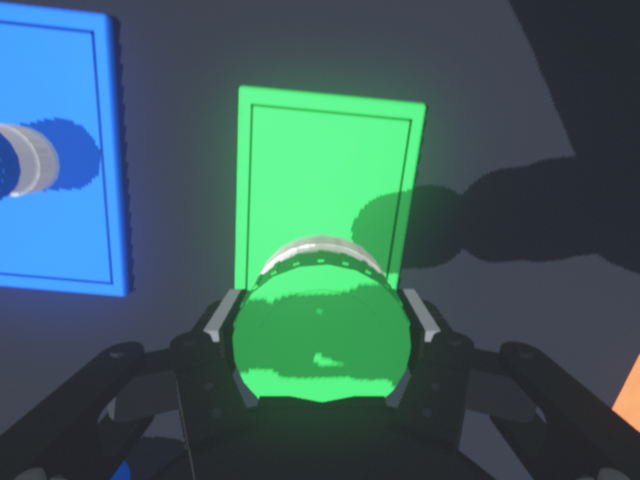

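View pics/s18.png

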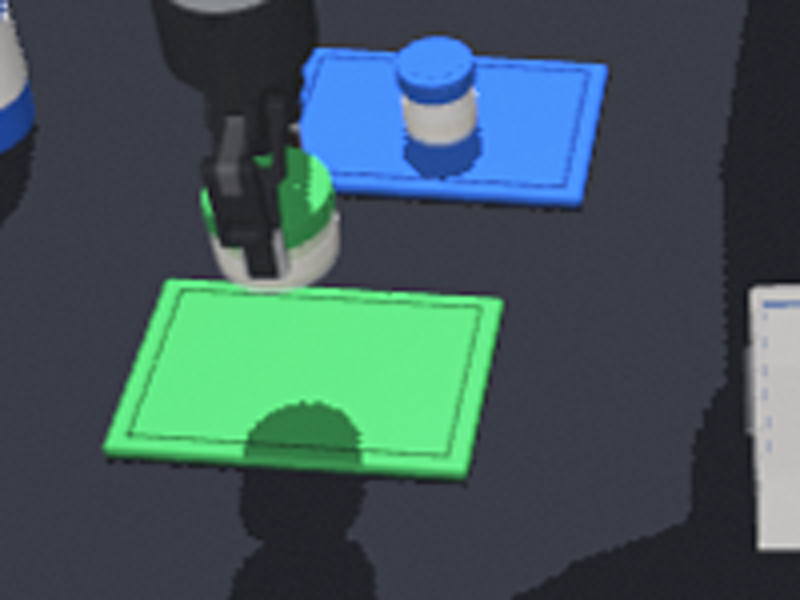

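Request:
arm_command(series=[{"x": 0, "y": 0.004, "z": -0.02, "ax": -0.003, "ay": 0.005, "az": 0, "hand": 0.058}, {"x": 0, "y": 0.004, "z": -0.045, "ax": -0.003, "ay": 0.005, "az": 0, "hand": 0.058}, {"x": 0, "y": 0.004, "z": -0.07, "ax": -0.003, "ay": 0.005, "az": 0, "hand": 0.058}, {"x": 0, "y": 0.004, "z": -0.083, "ax": -0.003, "ay": 0.005, "az": 0, "hand": 0.058}, {"x": 0, "y": 0.004, "z": -0.0865, "ax": -0.003, "ay": 0.005, "az": 0, "hand": 0.058}])

```text
time_s: 14.88
tcp_pos: [0.6527, -0.1758, 0.0269]
orientation: [[-0.186, 0.983, -0.002], [0.983, 0.186, 0.003], [0.004, -0.001, -1.0]]
force: [0.2, 0.4, -1.2]
gripper_width: 0.0653
```

Request:
arm_command(series=[{"x": 0, "y": 0, "z": 0.0, "ax": 0, "ay": 0, "az": 0, "hand": 0.058}, {"x": 0, "y": 0, "z": 0.0, "ax": 0, "ay": 0, "az": 0, "hand": 0.058}])

```text
time_s: 15.05
tcp_pos: [0.6533, -0.175, 0.028]
orientation: [[-0.187, 0.982, -0.001], [0.982, 0.187, 0.004], [0.004, -0.001, -1.0]]
force: [0.1, 0.2, -2.1]
gripper_width: 0.065
```

Request:
arm_command(series=[{"x": 0, "y": 0, "z": -0.004, "ax": -0.003, "ay": 0, "az": 0, "hand": 0.058}, {"x": 0, "y": 0, "z": -0.007, "ax": -0.003, "ay": 0, "az": 0, "hand": 0.058}, {"x": 0, "y": 0, "z": -0.009, "ax": -0.003, "ay": 0, "az": 0, "hand": 0.058}, {"x": 0, "y": 0, "z": -0.0095, "ax": -0.003, "ay": 0, "az": 0, "hand": 0.058}, {"x": 0, "y": 0, "z": -0.0095, "ax": -0.003, "ay": 0, "az": 0, "hand": 0.058}])

```text
time_s: 15.47
tcp_pos: [0.6537, -0.175, 0.0194]
orientation: [[-0.187, 0.982, -0.0], [0.982, 0.187, 0.001], [0.001, 0.0, -1.0]]
force: [-2.2, 0.9, 3.9]
gripper_width: 0.0647
```

Contact at 0.0194, close to the expected 0.019. Release.

Request:
arm_command(series=[{"x": 0, "y": 0, "z": 0, "ax": 0, "ay": 0, "az": 0, "hand": 0.068}, {"x": 0, "y": 0, "z": 0, "ax": 0, "ay": 0, "az": 0, "hand": 0.074}, {"x": 0, "y": 0, "z": 0, "ax": 0, "ay": 0, "az": 0, "hand": 0.08}, {"x": 0, "y": 0, "z": 0, "ax": 0, "ay": 0, "az": 0, "hand": 0.085}, {"x": 0, "y": 0, "z": 0.008, "ax": 0, "ay": 0, "az": 0, "hand": 0.085}])

```text
time_s: 15.88
tcp_pos: [0.6527, -0.1747, 0.0261]
orientation: [[-0.187, 0.982, -0.003], [0.982, 0.187, 0.001], [0.002, -0.002, -1.0]]
force: [-0.2, -0.3, -0.1]
gripper_width: 0.0851
```

Request:
arm_command(series=[{"x": 0, "y": 0, "z": 0.02, "ax": 0, "ay": 0, "az": 0, "hand": 0.085}, {"x": 0, "y": 0, "z": 0.05, "ax": 0, "ay": 0, "az": 0, "hand": 0.085}, {"x": 0, "y": 0, "z": 0.08, "ax": 0, "ay": 0, "az": 0, "hand": 0.085}, {"x": -0.015, "y": 0.03, "z": 0.1, "ax": 0, "ay": 0, "az": 0, "hand": 0.085}, {"x": -0.035, "y": 0.065, "z": 0.11, "ax": 0, "ay": 0, "az": 0, "hand": 0.085}])

```text
time_s: 16.3
tcp_pos: [0.6195, -0.1131, 0.1399]
orientation: [[-0.182, 0.983, 0.003], [0.983, 0.182, -0.001], [-0.002, 0.003, -1.0]]
force: [0.6, 1.1, 0.8]
gripper_width: 0.0851
```

Request:
arm_command(series=[{"x": -0.02, "y": 0.036, "z": 0.005, "ax": 0, "ay": 0, "az": 0, "hand": 0.085}, {"x": -0.04, "y": 0.072, "z": 0.005, "ax": 0, "ay": 0, "az": 0, "hand": 0.085}, {"x": -0.06, "y": 0.108, "z": 0.005, "ax": 0, "ay": 0, "az": 0, "hand": 0.085}, {"x": -0.08, "y": 0.144, "z": 0.005, "ax": 0, "ay": 0, "az": 0, "hand": 0.085}, {"x": -0.1, "y": 0.18, "z": 0.005, "ax": 0, "ay": 0, "az": 0, "hand": 0.085}])

```text
time_s: 16.72
tcp_pos: [0.5184, 0.0683, 0.1457]
orientation: [[-0.181, 0.983, 0.004], [0.983, 0.181, -0.001], [-0.002, 0.004, -1.0]]
force: [0.7, 0.4, -0.1]
gripper_width: 0.0852
```

Run:
```python
from h import *
s=st();look('scene','s19.png',(150,160,320,200),2.4)
```

```text
t 16.72 tcp [0.5184 0.0683 0.1457] yaw_y 10.45 zax [ 4.3e-03 -8.0e-04 -1.0e+00] F [ 0.7  0.4 -0.1] w 0.0852
```

View pics/s19.png

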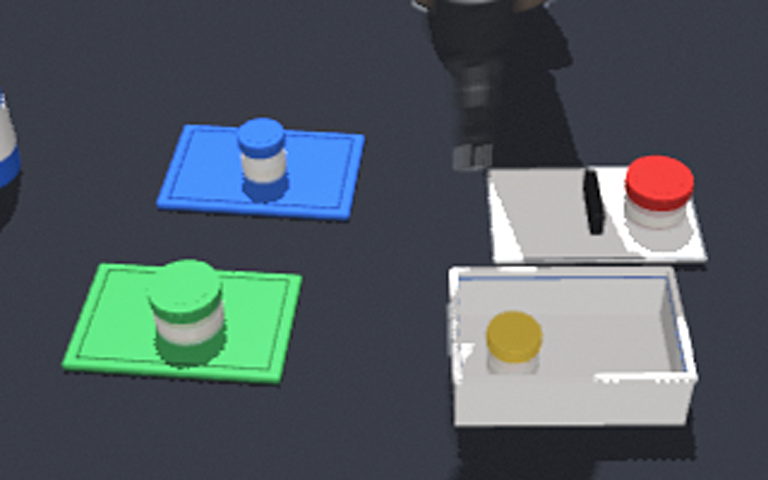

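Request:
arm_command(series=[{"x": -0.017, "y": 0.035, "z": 0, "ax": 0, "ay": 0.004, "az": 0, "hand": 0.085}, {"x": -0.034, "y": 0.07, "z": 0, "ax": 0, "ay": 0.004, "az": 0, "hand": 0.085}, {"x": -0.051, "y": 0.105, "z": -0.01, "ax": 0, "ay": 0.004, "az": 0, "hand": 0.085}, {"x": -0.068, "y": 0.14, "z": -0.02, "ax": 0, "ay": 0.004, "az": 0, "hand": 0.085}, {"x": -0.083, "y": 0.174, "z": -0.035, "ax": 0, "ay": 0.004, "az": 0, "hand": 0.085}])

```text
time_s: 17.18
tcp_pos: [0.4314, 0.2522, 0.1114]
orientation: [[-0.19, 0.982, -0.002], [0.982, 0.19, 0.006], [0.006, -0.001, -1.0]]
force: [0.6, 0.2, 0.3]
gripper_width: 0.085
```

Request:
arm_command(series=[{"x": 0, "y": -0.003, "z": -0.03, "ax": 0, "ay": 0, "az": 0, "hand": 0.085}, {"x": 0, "y": -0.003, "z": -0.035, "ax": 0, "ay": 0, "az": 0, "hand": 0.085}, {"x": 0, "y": -0.003, "z": -0.035, "ax": 0, "ay": 0, "az": 0, "hand": 0.085}, {"x": 0, "y": -0.003, "z": -0.035, "ax": 0, "ay": 0, "az": 0, "hand": 0.085}])

```text
time_s: 17.52
tcp_pos: [0.4324, 0.2479, 0.0772]
orientation: [[-0.187, 0.982, -0.002], [0.982, 0.187, 0.005], [0.005, -0.001, -1.0]]
force: [1.1, 0.2, 0.6]
gripper_width: 0.0856
```

Run:
```python
from h import *
s=st();p=cam('wrist'); im=look('wrist','w20.png')
for c,z in [('red',.056)]:
    for b,ce,mm in blobs(mask(im,c),600): print(c,b,ce.round(1),onz(p,*ce,z).round(4))
```

```text
t 17.52 tcp [0.4324 0.2479 0.0772] yaw_y 10.8 zax [-0.0019  0.0049 -1.    ] F [1.1 0.2 0.6] w 0.0856
red [ 265  233  120  118 9641] [329.6 295.3] [0.4382 0.2427 0.056 ]
```

View pics/w20.png

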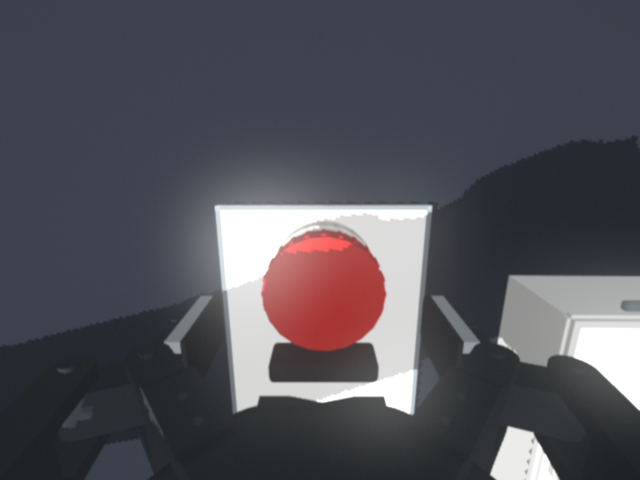

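Request:
arm_command(series=[{"x": 0.0035, "y": -0.0045, "z": -0.01, "ax": -0.005, "ay": -0.002, "az": 0, "hand": 0.085}, {"x": 0.0035, "y": -0.0045, "z": -0.025, "ax": -0.005, "ay": -0.002, "az": 0, "hand": 0.085}, {"x": 0.0035, "y": -0.0045, "z": -0.042, "ax": -0.005, "ay": -0.002, "az": 0, "hand": 0.085}, {"x": 0.0035, "y": -0.0045, "z": -0.055, "ax": -0.005, "ay": -0.002, "az": 0, "hand": 0.085}, {"x": 0.0035, "y": -0.0045, "z": -0.058, "ax": -0.005, "ay": -0.002, "az": 0, "hand": 0.085}])

```text
time_s: 17.98
tcp_pos: [0.4367, 0.242, 0.0185]
orientation: [[-0.185, 0.983, 0.0], [0.983, 0.185, -0.0], [-0.0, 0.0, -1.0]]
force: [-1.0, -0.2, -0.7]
gripper_width: 0.0851
```

Request:
arm_command(series=[{"x": 0, "y": 0, "z": 0.0, "ax": 0, "ay": 0, "az": 0, "hand": 0.083}])

```text
time_s: 18.07
tcp_pos: [0.4372, 0.2411, 0.0183]
orientation: [[-0.183, 0.983, 0.0], [0.983, 0.183, -0.001], [-0.001, -0.0, -1.0]]
force: [0.3, -0.2, 0.8]
gripper_width: 0.083
```

Run:
```python
from h import *
s=st();p=cam('wrist'); im=look('wrist','w21.png')
```

```text
t 18.07 tcp [0.4372 0.2411 0.0183] yaw_y 10.57 zax [ 2.e-04 -9.e-04 -1.e+00] F [ 0.3 -0.2  0.8] w 0.083
```

View pics/w21.png

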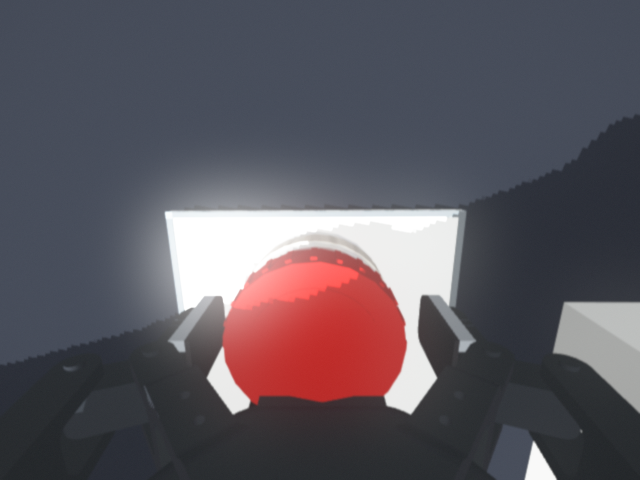

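Request:
arm_command(series=[{"x": -0.0025, "y": 0.001, "z": 0, "ax": 0, "ay": 0, "az": 0, "hand": 0.08}, {"x": -0.0025, "y": 0.001, "z": 0, "ax": 0, "ay": 0, "az": 0, "hand": 0.074}, {"x": -0.0025, "y": 0.001, "z": 0, "ax": 0, "ay": 0, "az": 0, "hand": 0.068}, {"x": -0.0025, "y": 0.001, "z": 0, "ax": 0, "ay": 0, "az": 0, "hand": 0.058}, {"x": -0.0025, "y": 0.001, "z": 0, "ax": 0, "ay": 0, "az": 0, "hand": 0.058}])

```text
time_s: 18.53
tcp_pos: [0.4353, 0.2423, 0.0196]
orientation: [[-0.183, 0.983, 0.001], [0.983, 0.183, 0.0], [-0.0, 0.001, -1.0]]
force: [-2.8, -1.1, 6.8]
gripper_width: 0.0652
```

Request:
arm_command(series=[{"x": 0, "y": 0, "z": 0.0, "ax": 0, "ay": 0, "az": 0, "hand": 0.058}, {"x": 0, "y": 0, "z": 0.0, "ax": 0, "ay": 0, "az": 0, "hand": 0.058}, {"x": 0, "y": 0, "z": 0.0, "ax": 0, "ay": 0, "az": 0, "hand": 0.058}, {"x": 0, "y": 0, "z": 0.01, "ax": 0, "ay": 0, "az": 0, "hand": 0.058}, {"x": 0, "y": 0, "z": 0.025, "ax": 0, "ay": 0, "az": 0, "hand": 0.058}])

```text
time_s: 18.95
tcp_pos: [0.4343, 0.2416, 0.0441]
orientation: [[-0.183, 0.983, -0.001], [0.983, 0.183, -0.002], [-0.002, -0.001, -1.0]]
force: [0.1, -0.2, -0.7]
gripper_width: 0.0648
```

Run:
```python
from h import *
s=st();im=look('wrist','w22.png')
```

```text
t 18.95 tcp [0.4343 0.2416 0.0441] yaw_y 10.56 zax [-0.001  -0.0019 -1.    ] F [ 0.1 -0.2 -0.7] w 0.0648
```

View pics/w22.png

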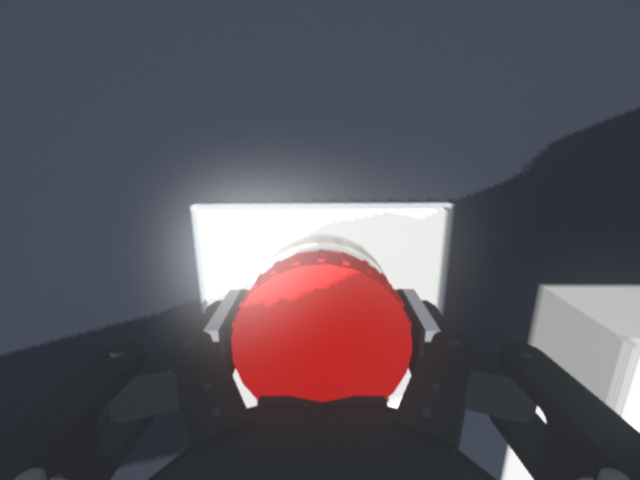

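Request:
arm_command(series=[{"x": 0, "y": 0, "z": 0.03, "ax": 0, "ay": 0, "az": 0, "hand": 0.058}, {"x": 0.01, "y": 0, "z": 0.06, "ax": 0, "ay": 0, "az": 0, "hand": 0.058}, {"x": 0.035, "y": -0.005, "z": 0.085, "ax": 0, "ay": 0, "az": 0, "hand": 0.058}, {"x": 0.07, "y": -0.01, "z": 0.095, "ax": 0, "ay": 0, "az": 0, "hand": 0.058}, {"x": 0.105, "y": -0.015, "z": 0.095, "ax": 0, "ay": 0, "az": 0, "hand": 0.058}])

```text
time_s: 19.42
tcp_pos: [0.5435, 0.2286, 0.1463]
orientation: [[-0.185, 0.983, 0.007], [0.983, 0.185, 0.005], [0.003, 0.008, -1.0]]
force: [0.2, 0.4, -1.4]
gripper_width: 0.0653
```

Request:
arm_command(series=[{"x": 0.035, "y": -0.005, "z": 0, "ax": 0, "ay": 0, "az": 0, "hand": 0.058}, {"x": 0.065, "y": -0.01, "z": 0, "ax": 0, "ay": 0, "az": 0, "hand": 0.058}, {"x": 0.09, "y": -0.014, "z": 0, "ax": 0, "ay": 0, "az": 0, "hand": 0.058}, {"x": 0.097, "y": -0.014, "z": -0.01, "ax": 0, "ay": 0, "az": 0, "hand": 0.058}, {"x": 0.097, "y": -0.014, "z": -0.02, "ax": 0, "ay": 0, "az": 0, "hand": 0.058}])

```text
time_s: 19.83
tcp_pos: [0.6425, 0.2135, 0.1261]
orientation: [[-0.183, 0.983, 0.009], [0.983, 0.183, 0.004], [0.002, 0.01, -1.0]]
force: [-1.2, -0.6, -2.0]
gripper_width: 0.0651
```

Request:
arm_command(series=[{"x": 0, "y": 0, "z": 0.0, "ax": 0, "ay": 0, "az": 0, "hand": 0.058}, {"x": 0, "y": 0, "z": 0.0, "ax": 0, "ay": 0, "az": 0, "hand": 0.058}])

```text
time_s: 20.0
tcp_pos: [0.6407, 0.2137, 0.1247]
orientation: [[-0.183, 0.983, 0.006], [0.983, 0.183, 0.003], [0.002, 0.007, -1.0]]
force: [0.1, -0.1, -1.9]
gripper_width: 0.0651
```

Run:
```python
from h import *
s=st();im=look('wrist','w23.png');look('scene','s23.png',(300,180,200,150),4)
t=np.radians(11); d=s['tcp_pos'][:2]-np.array([.6442,.1702]); print('box frame',d@[np.cos(t),np.sin(t)],d@[-np.sin(t),np.cos(t)])
```

```text
t 20.0 tcp [0.6407 0.2137 0.1247] yaw_y 10.55 zax [ 0.0063  0.0034 -1.    ] F [ 0.1 -0.1 -1.9] w 0.0651
box frame 0.0048167432006480815 0.0433356396744485
```

View pics/w23.png

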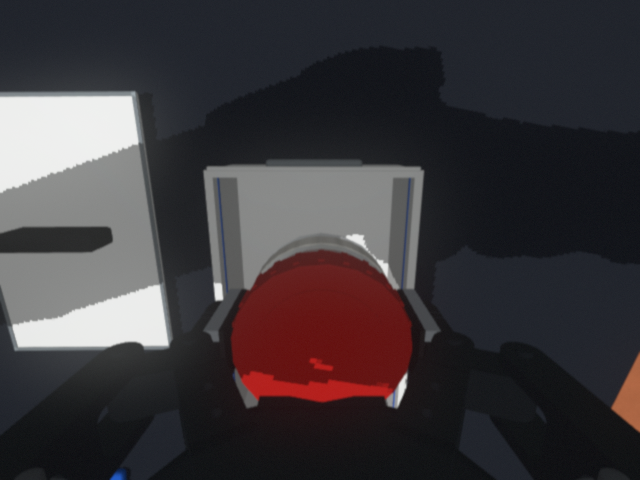

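View pics/s23.png

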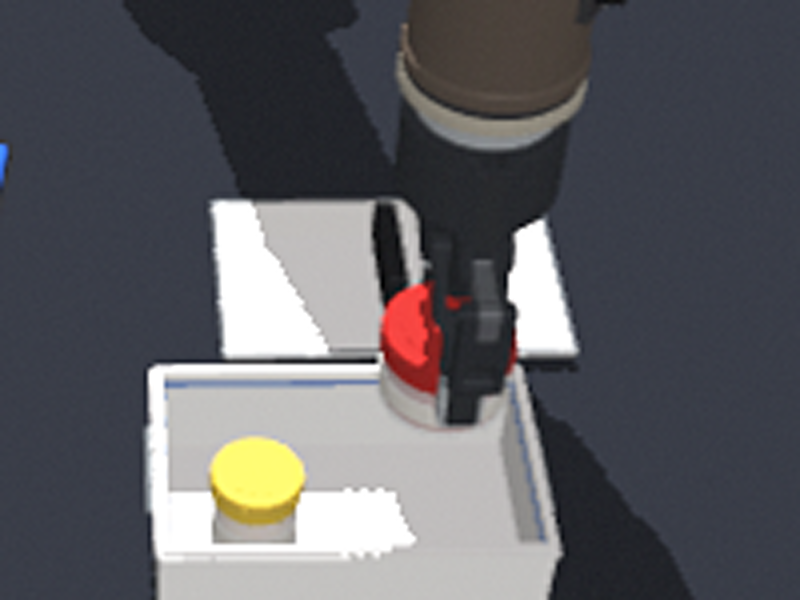

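Request:
arm_command(series=[{"x": -0.004, "y": -0.001, "z": -0.01, "ax": -0.003, "ay": 0.006, "az": 0.005, "hand": 0.058}, {"x": -0.004, "y": -0.001, "z": -0.03, "ax": -0.003, "ay": 0.006, "az": 0.005, "hand": 0.058}, {"x": -0.004, "y": -0.001, "z": -0.05, "ax": -0.003, "ay": 0.006, "az": 0.005, "hand": 0.058}, {"x": -0.004, "y": -0.001, "z": -0.06, "ax": -0.003, "ay": 0.006, "az": 0.005, "hand": 0.058}, {"x": -0.004, "y": -0.001, "z": -0.06, "ax": -0.003, "ay": 0.006, "az": 0.005, "hand": 0.058}])

```text
time_s: 20.52
tcp_pos: [0.6351, 0.213, 0.0636]
orientation: [[-0.189, 0.982, -0.002], [0.982, 0.189, 0.0], [0.0, -0.002, -1.0]]
force: [-1.0, -0.6, -0.7]
gripper_width: 0.0652
```

Request:
arm_command(series=[{"x": 0, "y": 0, "z": 0.0, "ax": 0, "ay": 0, "az": 0, "hand": 0.058}, {"x": 0, "y": 0, "z": 0.0, "ax": 0, "ay": 0, "az": 0, "hand": 0.058}])

```text
time_s: 20.68
tcp_pos: [0.6351, 0.2133, 0.0641]
orientation: [[-0.19, 0.982, -0.002], [0.982, 0.19, 0.0], [0.001, -0.002, -1.0]]
force: [0.8, 0.5, -0.9]
gripper_width: 0.0651
```

Run:
```python
from h import *
s=st();im=look('wrist','w24.png')
t=np.radians(11); d=s['tcp_pos'][:2]-np.array([.6442,.1702]); print('box frame',d@[np.cos(t),np.sin(t)],d@[-np.sin(t),np.cos(t)])
```

```text
t 20.68 tcp [0.6351 0.2133 0.0641] yaw_y 10.93 zax [-1.7e-03  2.0e-04 -1.0e+00] F [ 0.8  0.5 -0.9] w 0.0651
box frame -0.0007118242334032931 0.044029317315980414
```

View pics/w24.png

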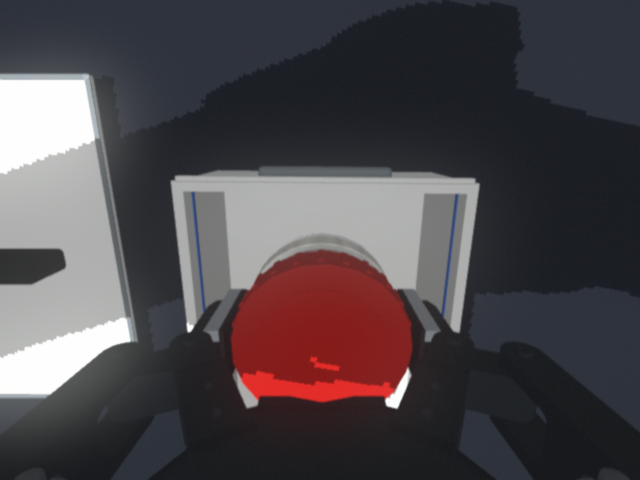

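Request:
arm_command(series=[{"x": 0.001, "y": 0, "z": -0.01, "ax": 0, "ay": -0.001, "az": 0, "hand": 0.058}, {"x": 0.001, "y": 0, "z": -0.022, "ax": 0, "ay": -0.001, "az": 0, "hand": 0.058}, {"x": 0.001, "y": 0, "z": -0.034, "ax": 0, "ay": -0.001, "az": 0, "hand": 0.058}, {"x": 0.001, "y": 0, "z": -0.041, "ax": 0, "ay": -0.001, "az": 0, "hand": 0.058}, {"x": 0.001, "y": 0, "z": -0.043, "ax": 0, "ay": -0.001, "az": 0, "hand": 0.058}])

```text
time_s: 21.15
tcp_pos: [0.6351, 0.2128, 0.019]
orientation: [[-0.189, 0.982, -0.003], [0.982, 0.189, -0.001], [-0.0, -0.003, -1.0]]
force: [-0.1, 0.6, -1.4]
gripper_width: 0.0648
```

Request:
arm_command(series=[{"x": 0, "y": 0, "z": 0.0, "ax": 0, "ay": 0, "az": 0, "hand": 0.058}, {"x": 0, "y": 0, "z": 0.0, "ax": 0, "ay": 0, "az": 0, "hand": 0.058}])

```text
time_s: 21.32
tcp_pos: [0.6346, 0.2126, 0.0183]
orientation: [[-0.189, 0.982, -0.004], [0.982, 0.189, -0.001], [-0.001, -0.005, -1.0]]
force: [-0.1, -0.2, -2.1]
gripper_width: 0.065
```

Request:
arm_command(series=[{"x": 0, "y": 0, "z": -0.002, "ax": 0.001, "ay": -0.004, "az": 0, "hand": 0.058}, {"x": 0, "y": 0, "z": -0.004, "ax": 0.001, "ay": -0.004, "az": 0, "hand": 0.058}, {"x": 0, "y": 0, "z": -0.005, "ax": 0.001, "ay": -0.004, "az": 0, "hand": 0.058}, {"x": 0, "y": 0, "z": -0.0055, "ax": 0.001, "ay": -0.004, "az": 0, "hand": 0.058}, {"x": 0, "y": 0, "z": -0.0055, "ax": 0.001, "ay": -0.004, "az": 0, "hand": 0.058}])

```text
time_s: 21.73
tcp_pos: [0.6347, 0.2127, 0.0137]
orientation: [[-0.189, 0.982, -0.0], [0.982, 0.189, 0.0], [0.0, -0.0, -1.0]]
force: [-2.4, -0.1, 4.4]
gripper_width: 0.0649
```

Request:
arm_command(series=[{"x": 0, "y": 0, "z": 0, "ax": 0, "ay": 0, "az": 0, "hand": 0.067}, {"x": 0, "y": 0, "z": 0, "ax": 0, "ay": 0, "az": 0, "hand": 0.07}, {"x": 0, "y": 0, "z": 0, "ax": 0, "ay": 0, "az": 0, "hand": 0.074}, {"x": 0, "y": 0, "z": 0, "ax": 0, "ay": 0, "az": 0, "hand": 0.074}, {"x": 0, "y": 0, "z": 0.008, "ax": 0, "ay": 0, "az": 0, "hand": 0.074}])

```text
time_s: 22.15
tcp_pos: [0.6337, 0.2124, 0.0205]
orientation: [[-0.189, 0.982, -0.002], [0.982, 0.189, -0.001], [-0.0, -0.003, -1.0]]
force: [-0.4, 0.2, 0.0]
gripper_width: 0.0738
```

Request:
arm_command(series=[{"x": 0, "y": 0, "z": 0.02, "ax": 0, "ay": 0, "az": 0, "hand": 0.074}, {"x": 0, "y": 0, "z": 0.05, "ax": 0, "ay": 0, "az": 0, "hand": 0.074}, {"x": 0, "y": 0, "z": 0.085, "ax": 0, "ay": 0, "az": 0, "hand": 0.074}, {"x": -0.015, "y": 0, "z": 0.12, "ax": 0, "ay": 0, "az": 0.1, "hand": 0.074}, {"x": -0.04, "y": -0.005, "z": 0.15, "ax": 0, "ay": 0, "az": 0.2, "hand": 0.06}])

```text
time_s: 22.57
tcp_pos: [0.5953, 0.2079, 0.1731]
orientation: [[-0.385, 0.923, 0.001], [0.923, 0.385, -0.001], [-0.002, 0.001, -1.0]]
force: [-0.1, -0.1, 0.5]
gripper_width: 0.0636
```

Run:
```python
from h import *
s=st();print(s['joints'].round(2));look('scene','s25.png',(300,180,200,150),4)
```

```text
t 22.57 tcp [0.5953 0.2079 0.1731] yaw_y 22.62 zax [ 0.0012 -0.0012 -1.    ] F [-0.1 -0.1  0.5] w 0.0636
[-0.68  0.49  0.38  1.67 -0.2   1.02  0.16]
```

View pics/s25.png

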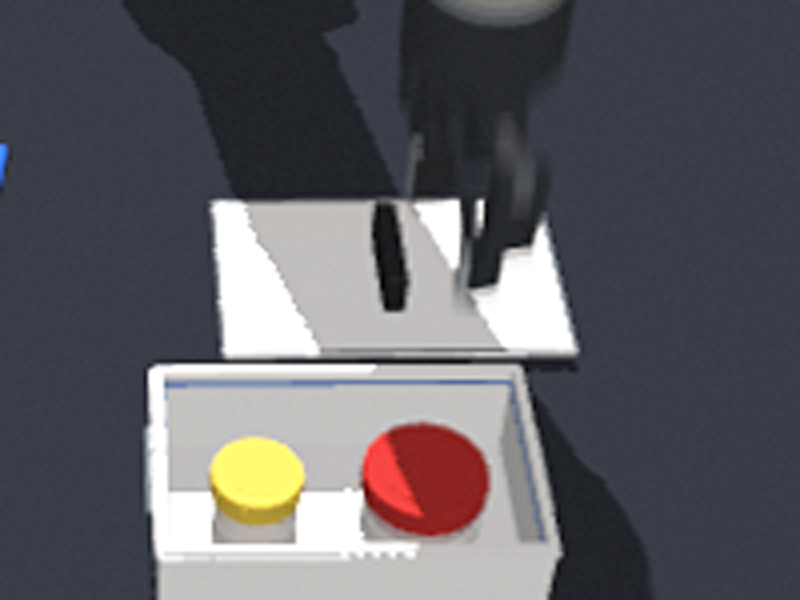

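Request:
arm_command(series=[{"x": -0.02, "y": -0.003, "z": 0, "ax": 0, "ay": 0, "az": 0.12, "hand": 0.05}, {"x": -0.04, "y": -0.006, "z": 0, "ax": 0, "ay": 0, "az": 0.24, "hand": 0.05}, {"x": -0.06, "y": -0.01, "z": 0, "ax": 0, "ay": 0, "az": 0.36, "hand": 0.05}, {"x": -0.085, "y": -0.014, "z": 0, "ax": 0, "ay": 0, "az": 0.48, "hand": 0.05}, {"x": -0.11, "y": -0.018, "z": 0, "ax": 0, "ay": 0, "az": 0.6, "hand": 0.05}])

```text
time_s: 23.03
tcp_pos: [0.4819, 0.1888, 0.1796]
orientation: [[-0.846, 0.534, 0.003], [0.534, 0.846, 0.004], [-0.0, 0.005, -1.0]]
force: [0.6, 0.7, -0.4]
gripper_width: 0.0501
```

Request:
arm_command(series=[{"x": -0.01, "y": -0.003, "z": 0, "ax": 0, "ay": 0, "az": 0.12, "hand": 0.05}, {"x": -0.02, "y": -0.006, "z": 0, "ax": 0, "ay": 0, "az": 0.24, "hand": 0.05}, {"x": -0.03, "y": -0.008, "z": -0.01, "ax": 0, "ay": 0, "az": 0.36, "hand": 0.05}, {"x": -0.037, "y": -0.009, "z": -0.02, "ax": 0, "ay": 0, "az": 0.48, "hand": 0.05}, {"x": -0.037, "y": -0.009, "z": -0.03, "ax": 0, "ay": 0, "az": 0.6, "hand": 0.05}])

```text
time_s: 23.45
tcp_pos: [0.4437, 0.1795, 0.15]
orientation: [[-0.999, -0.043, 0.0], [-0.043, 0.999, 0.005], [-0.0, 0.005, -1.0]]
force: [0.7, 1.0, 0.9]
gripper_width: 0.0497
```

Request:
arm_command(series=[{"x": 0, "y": 0, "z": -0.01, "ax": 0, "ay": 0, "az": 0.1, "hand": 0.05}, {"x": 0, "y": 0, "z": -0.02, "ax": 0, "ay": 0, "az": 0.16, "hand": 0.05}, {"x": 0, "y": 0, "z": -0.02, "ax": 0, "ay": 0, "az": 0.16, "hand": 0.05}, {"x": 0, "y": 0, "z": -0.02, "ax": 0, "ay": 0, "az": 0.16, "hand": 0.05}])

```text
time_s: 23.78
tcp_pos: [0.4436, 0.1792, 0.1302]
orientation: [[-0.98, -0.199, -0.001], [-0.199, 0.98, 0.005], [0.0, 0.005, -1.0]]
force: [0.1, 0.1, -0.7]
gripper_width: 0.0501
```

Run:
```python
from h import *
s=st();print(s['joints'].round(2));p=cam('wrist');im=look('wrist','w26.png'); np.save('w26.npy',p,allow_pickle=True)
```

```text
t 23.78 tcp [0.4436 0.1792 0.1302] yaw_y 101.46 zax [-0.001   0.0048 -1.    ] F [ 0.1  0.1 -0.7] w 0.0501
[-0.56  0.29  0.1   2.06 -0.05  0.8   1.33]
```

View pics/w26.png

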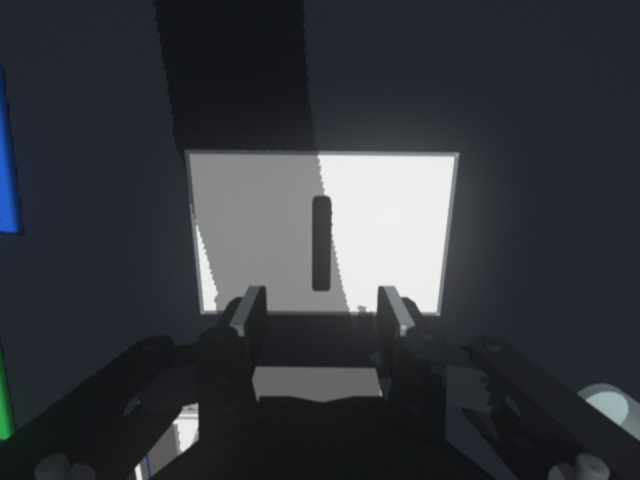

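Run:
```python
from h import *
p=np.load('w26.npy',allow_pickle=True).item()
im=cv2.imread('pics/w26.png'); g=cv2.cvtColor(im,cv2.COLOR_BGR2GRAY)
m=(g>105).astype(np.uint8); m[:130]=0;m[330:]=0;m[:,:150]=0;m[:,480:]=0
m[300:,215:425]=0
cn=max(cv2.findContours(m,0,2)[0],key=cv2.contourArea)
q=cv2.approxPolyDP(cv2.convexHull(cn),10,True)[:,0]; print(q.tolist())
if len(q)!=4: q=np.array([(186,151),(459,153),(441,315),(202,314)])
Q=np.array([onz(p,*c,.010)[:2] for c in q]); print(Q.round(4),Q.mean(0))
for i in range(4):
    d=Q[(i+1)%4]-Q[i]; print(np.linalg.norm(d).round(4),np.degrees(np.arctan2(d[1],d[0])).round(2))
# grip: dark blob top at z=.038
d=(g<75).astype(np.uint8)
for b,ce,mm in blobs(d[160:312,290:360],300): print(b,ce)
for uv in [(321.5,198),(321.5,290),(321.5,244)]: print(onz(p,*uv,.038)[:2].round(4))
```

```text
[[458, 153], [439, 315], [201, 313], [190, 154]]
[[0.3611 0.2685]
 [0.4942 0.2942]
 [0.5327 0.0927]
 [0.402  0.071 ]] [0.44751145 0.18159037]
0.1356 10.93
0.2052 -79.18
0.1326 -170.58
0.2017 101.68
[  23   37   18   94 1578] [30.99176172 83.50633714]
[0.4107 0.1735]
[0.4789 0.1873]
[0.4434 0.1801]
```

Request:
arm_command(series=[{"x": 0.003, "y": 0.002, "z": -0.025, "ax": -0.005, "ay": 0, "az": -0.006, "hand": 0.045}, {"x": 0.003, "y": 0.002, "z": -0.055, "ax": -0.005, "ay": 0, "az": -0.006, "hand": 0.045}, {"x": 0.003, "y": 0.002, "z": -0.08, "ax": -0.005, "ay": 0, "az": -0.006, "hand": 0.045}, {"x": 0.003, "y": 0.002, "z": -0.095, "ax": -0.005, "ay": 0, "az": -0.006, "hand": 0.045}, {"x": 0.003, "y": 0.002, "z": -0.1, "ax": -0.005, "ay": 0, "az": -0.006, "hand": 0.045}])

```text
time_s: 24.25
tcp_pos: [0.4462, 0.181, 0.0291]
orientation: [[-0.982, -0.191, -0.002], [-0.191, 0.982, -0.001], [0.002, -0.001, -1.0]]
force: [0.5, -0.3, -0.4]
gripper_width: 0.0446
```

Request:
arm_command(series=[{"x": 0, "y": 0, "z": 0, "ax": 0, "ay": 0, "az": 0, "hand": 0.045}, {"x": 0, "y": 0, "z": 0, "ax": 0, "ay": 0, "az": 0, "hand": 0.045}])

```text
time_s: 24.42
tcp_pos: [0.4467, 0.1812, 0.0298]
orientation: [[-0.982, -0.19, -0.002], [-0.19, 0.982, -0.001], [0.002, -0.001, -1.0]]
force: [0.8, 0.7, 0.3]
gripper_width: 0.0449
```

Run:
```python
from h import *
s=st();im=look('wrist','w27.png')
```

```text
t 24.42 tcp [0.4467 0.1812 0.0298] yaw_y 100.95 zax [-0.0017 -0.001  -1.    ] F [0.8 0.7 0.3] w 0.0449
```

View pics/w27.png

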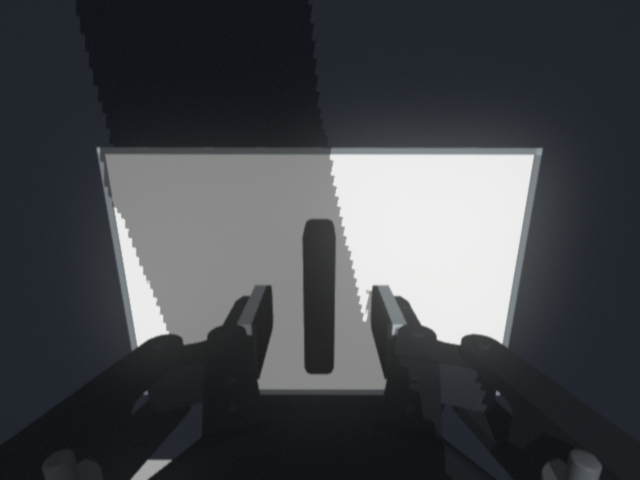

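Request:
arm_command(series=[{"x": 0, "y": 0, "z": -0.006, "ax": 0, "ay": 0, "az": 0, "hand": 0.04}, {"x": 0, "y": 0, "z": -0.012, "ax": 0, "ay": 0, "az": 0, "hand": 0.035}, {"x": 0, "y": 0, "z": -0.015, "ax": 0, "ay": 0, "az": 0, "hand": 0.03}, {"x": 0, "y": 0, "z": -0.0155, "ax": 0, "ay": 0, "az": 0, "hand": 0.025}, {"x": 0, "y": 0, "z": -0.0155, "ax": 0, "ay": 0, "az": 0, "hand": 0.02}], force=60)

```text
time_s: 24.88
tcp_pos: [0.4468, 0.1813, 0.0145]
orientation: [[-0.982, -0.19, -0.001], [-0.19, 0.982, -0.001], [0.002, -0.0, -1.0]]
force: [-0.8, 0.8, -0.7]
gripper_width: 0.0198
```

Request:
arm_command(series=[{"x": 0, "y": 0, "z": 0, "ax": 0, "ay": 0, "az": 0, "hand": 0.016}, {"x": 0, "y": 0, "z": 0, "ax": 0, "ay": 0, "az": 0, "hand": 0.006}, {"x": 0, "y": 0, "z": 0, "ax": 0, "ay": 0, "az": 0, "hand": 0.006}, {"x": 0, "y": 0, "z": 0, "ax": 0, "ay": 0, "az": 0, "hand": 0.006}, {"x": 0, "y": 0, "z": 0, "ax": 0, "ay": 0, "az": 0, "hand": 0.006}])

```text
time_s: 25.3
tcp_pos: [0.4469, 0.1811, 0.0147]
orientation: [[-0.982, -0.19, -0.001], [-0.19, 0.982, -0.001], [0.001, -0.0, -1.0]]
force: [-0.9, -1.5, 4.5]
gripper_width: 0.0125
```

Request:
arm_command(series=[{"x": 0, "y": 0, "z": 0.01, "ax": 0, "ay": 0, "az": 0, "hand": 0.006}, {"x": 0, "y": 0, "z": 0.03, "ax": 0, "ay": 0, "az": 0, "hand": 0.006}, {"x": 0, "y": 0, "z": 0.06, "ax": 0, "ay": 0, "az": 0, "hand": 0.006}, {"x": 0, "y": 0, "z": 0.09, "ax": 0, "ay": 0, "az": 0, "hand": 0.006}, {"x": 0.01, "y": 0, "z": 0.12, "ax": 0, "ay": 0, "az": 0, "hand": 0.006}])

```text
time_s: 25.72
tcp_pos: [0.4547, 0.1809, 0.136]
orientation: [[-0.982, -0.191, -0.004], [-0.191, 0.982, -0.001], [0.004, -0.001, -1.0]]
force: [0.9, 0.7, -2.2]
gripper_width: 0.0127
```

Run:
```python
from h import *
s=st();p=cam('wrist');im=look('wrist','w28.png'); look('side','d28.png',(180,80,220,180),3.4)
np.save('w28.npy',dict(p,tcp=s['tcp_pos']),allow_pickle=True)
```

```text
t 25.72 tcp [0.4547 0.1809 0.136 ] yaw_y 101.0 zax [-0.0038 -0.0015 -1.    ] F [ 0.9  0.7 -2.2] w 0.0127
```

View pics/w28.png

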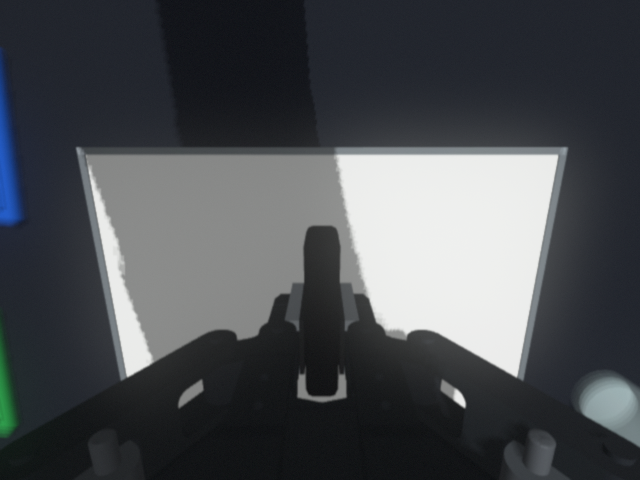

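View pics/d28.png

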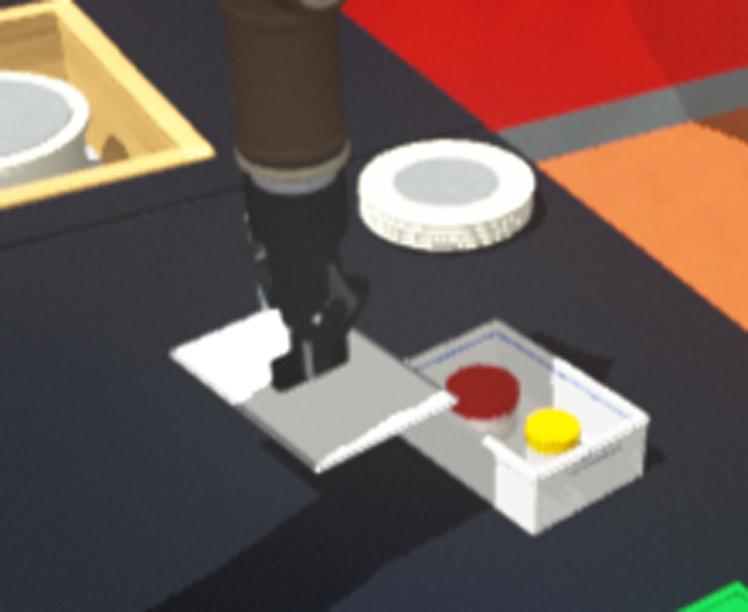

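Run:
```python
from h import *
p=np.load('w28.npy',allow_pickle=True).item(); t=p['tcp']
a=onz(p,78,148.5,t[2]-.0047)[:2];b=onz(p,567.5,148.5,t[2]-.0047)[:2];d=a-b
print(a,b,np.linalg.norm(d),np.degrees(np.arctan2(d[1],d[0]))+90)
e=d/np.linalg.norm(d); n=np.array([-e[1],e[0]]); c=(a+b)/2+.068*n; print('lid ctr-tcp',c-t[:2],n, (c-t[:2])@n)
```

```text
[0.40760145 0.06789485] [0.36821106 0.2699673 ] 0.20587588291776907 11.030457749732676
lid ctr-tcp [-2.76483429e-05  1.01526323e-03] [0.98152561 0.19133079] 0.00016711355947163822
```

Request:
arm_command(series=[{"x": 0.035, "y": -0.002, "z": 0, "ax": 0, "ay": 0, "az": 0, "hand": 0.006}, {"x": 0.07, "y": -0.004, "z": 0, "ax": 0, "ay": 0, "az": 0, "hand": 0.006}, {"x": 0.105, "y": -0.007, "z": 0, "ax": 0, "ay": 0, "az": 0, "hand": 0.006}, {"x": 0.135, "y": -0.009, "z": 0, "ax": 0, "ay": 0, "az": 0, "hand": 0.006}, {"x": 0.16, "y": -0.011, "z": 0, "ax": 0, "ay": 0, "az": 0, "hand": 0.006}])

```text
time_s: 26.23
tcp_pos: [0.622, 0.1709, 0.1389]
orientation: [[-0.982, -0.189, 0.007], [-0.189, 0.982, 0.003], [-0.007, 0.002, -1.0]]
force: [0.9, 0.6, -2.3]
gripper_width: 0.0131
```

Request:
arm_command(series=[{"x": 0.015, "y": -0.001, "z": 0, "ax": 0, "ay": 0, "az": 0, "hand": 0.006}, {"x": 0.026, "y": -0.001, "z": 0, "ax": 0, "ay": 0, "az": 0, "hand": 0.006}, {"x": 0.026, "y": -0.001, "z": -0.01, "ax": 0, "ay": 0, "az": 0, "hand": 0.006}, {"x": 0.026, "y": -0.001, "z": -0.015, "ax": 0, "ay": 0, "az": 0, "hand": 0.006}, {"x": 0.026, "y": -0.001, "z": -0.015, "ax": 0, "ay": 0, "az": 0, "hand": 0.006}])

```text
time_s: 26.65
tcp_pos: [0.6454, 0.1698, 0.1211]
orientation: [[-0.982, -0.19, 0.002], [-0.19, 0.982, 0.002], [-0.002, 0.002, -1.0]]
force: [-0.5, -0.5, -1.2]
gripper_width: 0.0131
```

Request:
arm_command(series=[{"x": 0, "y": 0, "z": 0, "ax": 0, "ay": 0, "az": 0, "hand": 0.006}, {"x": 0, "y": 0, "z": 0, "ax": 0, "ay": 0, "az": 0, "hand": 0.006}, {"x": 0, "y": 0, "z": 0, "ax": 0, "ay": 0, "az": 0, "hand": 0.006}])

```text
time_s: 26.9
tcp_pos: [0.6447, 0.1702, 0.1212]
orientation: [[-0.982, -0.19, 0.001], [-0.19, 0.982, 0.002], [-0.002, 0.002, -1.0]]
force: [0.8, -0.6, -2.5]
gripper_width: 0.0126
```

Run:
```python
from h import *
s=st();look('wrist','w29.png'); look('side','d29.png',(250,120,160,130),4.6);look('scene','s29.png',(300,210,200,150),4)
```

```text
t 26.9 tcp [0.6447 0.1702 0.1212] yaw_y 100.96 zax [ 0.0013  0.002  -1.    ] F [ 0.8 -0.6 -2.5] w 0.0126
```

View pics/w29.png

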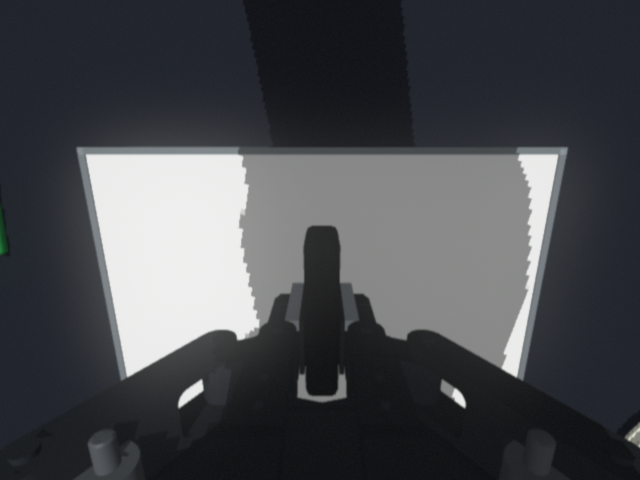

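View pics/d29.png

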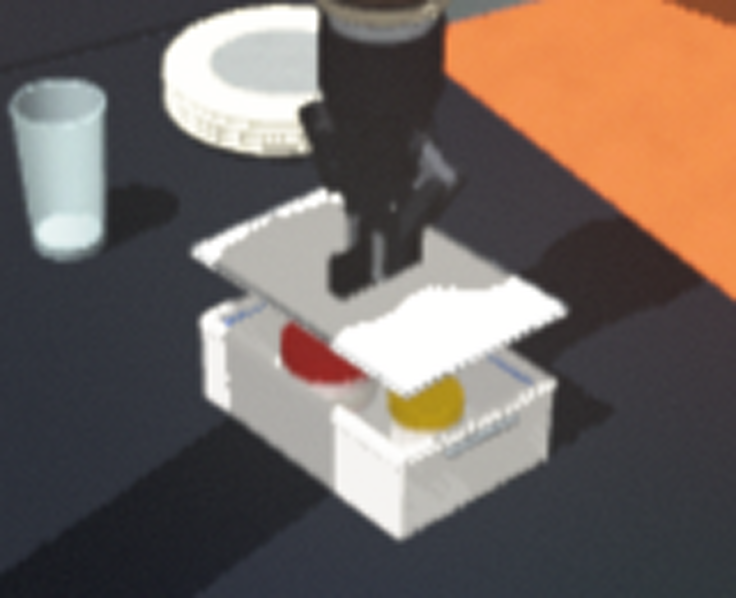

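View pics/s29.png

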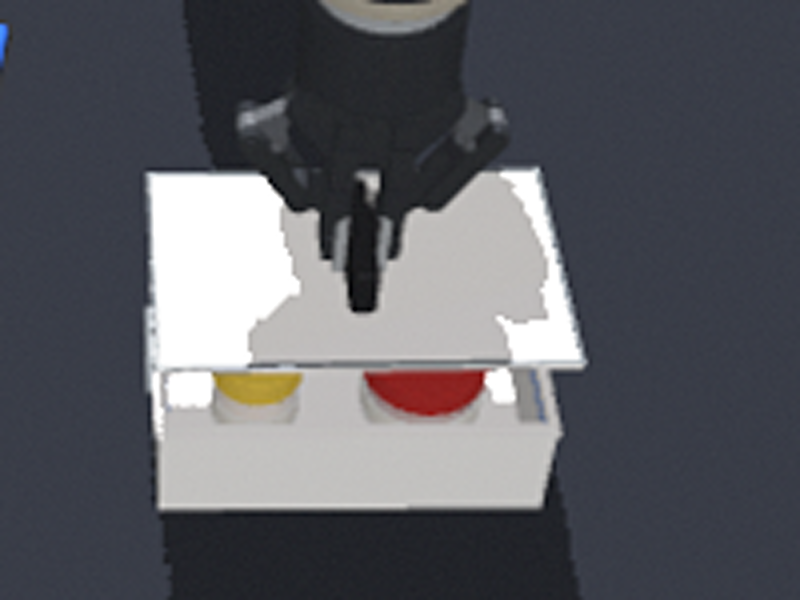

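Run:
```python
from h import *
t=np.radians(11);X=np.array([np.cos(t),np.sin(t)]);Y=np.array([-X[1],X[0]])
p=cam('scene');f=lambda x,y,z:onz(p,300+x/4,210+y/4,z)[:2]
L=[f(163,371,.1165),f(585,365,.1165)];B=[f(162,436,.064),f(561,434,.064)]
print('scene lid',L,np.linalg.norm(L[1]-L[0]),'box',B,np.linalg.norm(B[1]-B[0]))
d=(L[0]+L[1]-B[0]-B[1])/2; print('lid-box: x',d@X-.004,'y',d@Y)
p=cam('side');f=lambda x,y,z:onz(p,250+x/4.6,120+y/4.6,z)[:2]
L=[f(408,395,.1165),f(568,310,.1165)];B=[f(402,460,.064),f(554,383,.064)]
print('side',L,B,np.linalg.norm(L[1]-L[0]),np.linalg.norm(B[1]-B[0]))
d=(L[0]+L[1]-B[0]-B[1])/2; print('lid-box: x',d@X,'y',d@Y+.004)
```

```text
scene lid [array([0.73237218, 0.08683312]), array([0.69327233, 0.28519292])] 0.20217667714303175 box [array([0.72968643, 0.08684023]), array([0.69368315, 0.28143326])] 0.19789563423537265
lid-box: x -0.0025254240076469717 y 0.0016247617480912454
side [array([0.59824309, 0.05031803]), array([0.7299208 , 0.07679164])] [array([0.59901581, 0.05581602]), array([0.72319175, 0.07560594])] 0.13431259035555357 0.1257430128919775
lid-box: x 0.002512038808602503 y 0.0013152081206650487
```

Request:
arm_command(series=[{"x": 0, "y": -0.0015, "z": -0.01, "ax": -0.002, "ay": 0.001, "az": 0, "hand": 0.006}, {"x": 0, "y": -0.0015, "z": -0.02, "ax": -0.002, "ay": 0.001, "az": 0, "hand": 0.006}, {"x": 0, "y": -0.0015, "z": -0.028, "ax": -0.002, "ay": 0.001, "az": 0, "hand": 0.006}, {"x": 0, "y": -0.0015, "z": -0.034, "ax": -0.002, "ay": 0.001, "az": 0, "hand": 0.006}, {"x": 0, "y": -0.0015, "z": -0.036, "ax": -0.002, "ay": 0.001, "az": 0, "hand": 0.006}])

```text
time_s: 27.47
tcp_pos: [0.6444, 0.1683, 0.0835]
orientation: [[-0.982, -0.19, -0.001], [-0.19, 0.982, -0.001], [0.001, -0.0, -1.0]]
force: [-0.3, 0.9, -2.7]
gripper_width: 0.0124
```

Request:
arm_command(series=[{"x": 0, "y": 0, "z": 0, "ax": 0, "ay": 0, "az": 0, "hand": 0.006}, {"x": 0, "y": 0, "z": 0, "ax": 0, "ay": 0, "az": 0, "hand": 0.006}, {"x": 0, "y": 0, "z": 0, "ax": 0, "ay": 0, "az": 0, "hand": 0.006}])

```text
time_s: 27.72
tcp_pos: [0.6445, 0.1683, 0.0835]
orientation: [[-0.982, -0.19, -0.001], [-0.19, 0.982, -0.001], [0.001, -0.0, -1.0]]
force: [-0.1, -0.1, -1.9]
gripper_width: 0.0131
```

Plug bottom is about 5 mm above the rim. I'll lower it slowly and watch the force.

Request:
arm_command(series=[{"x": 0, "y": 0, "z": -0.002, "ax": 0, "ay": 0, "az": 0, "hand": 0.006}, {"x": 0, "y": 0, "z": -0.004, "ax": 0, "ay": 0, "az": 0, "hand": 0.006}, {"x": 0, "y": 0, "z": -0.006, "ax": 0, "ay": 0, "az": 0, "hand": 0.006}, {"x": 0, "y": 0, "z": -0.007, "ax": 0, "ay": 0, "az": 0, "hand": 0.006}, {"x": 0, "y": 0, "z": -0.007, "ax": 0, "ay": 0, "az": 0, "hand": 0.006}])

```text
time_s: 28.13
tcp_pos: [0.6443, 0.1682, 0.0762]
orientation: [[-0.982, -0.19, -0.002], [-0.19, 0.982, -0.001], [0.002, -0.0, -1.0]]
force: [-0.2, 0.3, -2.6]
gripper_width: 0.0124
```

Request:
arm_command(series=[{"x": 0, "y": 0, "z": -0.001, "ax": 0, "ay": 0, "az": 0, "hand": 0.006}, {"x": 0, "y": 0, "z": -0.002, "ax": 0, "ay": 0, "az": 0, "hand": 0.006}, {"x": 0, "y": 0, "z": -0.003, "ax": 0, "ay": 0, "az": 0, "hand": 0.006}, {"x": 0, "y": 0, "z": -0.004, "ax": 0, "ay": 0, "az": 0, "hand": 0.006}, {"x": 0, "y": 0, "z": -0.004, "ax": 0, "ay": 0, "az": 0, "hand": 0.006}])

```text
time_s: 28.55
tcp_pos: [0.6444, 0.1683, 0.0728]
orientation: [[-0.982, -0.19, -0.002], [-0.19, 0.982, -0.001], [0.002, -0.0, -1.0]]
force: [-2.8, -0.8, 3.5]
gripper_width: 0.0132
```

Contact at 0.0728, and 0.0727 was expected for fully seated. Release.

Request:
arm_command(series=[{"x": 0, "y": 0, "z": 0, "ax": 0, "ay": 0, "az": 0, "hand": 0.016}, {"x": 0, "y": 0, "z": 0, "ax": 0, "ay": 0, "az": 0, "hand": 0.025}, {"x": 0, "y": 0, "z": 0, "ax": 0, "ay": 0, "az": 0, "hand": 0.035}, {"x": 0, "y": 0, "z": 0, "ax": 0, "ay": 0, "az": 0, "hand": 0.04}, {"x": 0, "y": 0, "z": 0.008, "ax": 0, "ay": 0, "az": 0, "hand": 0.04}])

```text
time_s: 28.97
tcp_pos: [0.6433, 0.168, 0.0795]
orientation: [[-0.982, -0.19, -0.004], [-0.19, 0.982, -0.002], [0.004, -0.001, -1.0]]
force: [0.3, -0.3, -0.0]
gripper_width: 0.0398
```

Request:
arm_command(series=[{"x": 0, "y": 0, "z": 0.02, "ax": 0, "ay": 0, "az": 0, "hand": 0.045}, {"x": 0, "y": 0, "z": 0.05, "ax": 0, "ay": 0, "az": 0, "hand": 0.045}, {"x": 0, "y": 0, "z": 0.08, "ax": 0, "ay": 0, "az": 0, "hand": 0.045}, {"x": -0.03, "y": 0, "z": 0.1, "ax": 0, "ay": 0, "az": 0, "hand": 0.045}, {"x": -0.06, "y": 0, "z": 0.12, "ax": 0, "ay": 0, "az": 0, "hand": 0.045}])

```text
time_s: 29.38
tcp_pos: [0.5839, 0.1677, 0.2013]
orientation: [[-0.982, -0.189, -0.002], [-0.189, 0.982, -0.001], [0.002, -0.001, -1.0]]
force: [0.3, 1.0, -0.0]
gripper_width: 0.0451
```

Request:
arm_command(series=[{"x": -0.03, "y": 0, "z": 0.02, "ax": 0, "ay": 0, "az": 0, "hand": 0.045}, {"x": -0.06, "y": 0, "z": 0.04, "ax": 0, "ay": 0, "az": 0, "hand": 0.045}, {"x": -0.08, "y": 0, "z": 0.05, "ax": 0, "ay": 0, "az": 0, "hand": 0.045}, {"x": -0.08, "y": 0, "z": 0.05, "ax": 0, "ay": 0, "az": 0, "hand": 0.045}, {"x": -0.08, "y": 0, "z": 0.05, "ax": 0, "ay": 0, "az": 0, "hand": 0.045}])

```text
time_s: 29.8
tcp_pos: [0.5038, 0.1681, 0.253]
orientation: [[-0.982, -0.19, 0.001], [-0.19, 0.982, 0.0], [-0.001, 0.0, -1.0]]
force: [-0.3, -0.1, -0.1]
gripper_width: 0.0446
```

Run:
```python
from h import *
s=st();p=cam('wrist');look('wrist','w30.png'); look('side','d30.png');look('scene','s30.png',(100,150,480,220),1.6)
np.save('w30.npy',p,allow_pickle=True)
```

```text
t 29.8 tcp [0.5038 0.1681 0.253 ] yaw_y 100.93 zax [ 9.e-04  4.e-04 -1.e+00] F [-0.3 -0.1 -0.1] w 0.0446
```

View pics/w30.png

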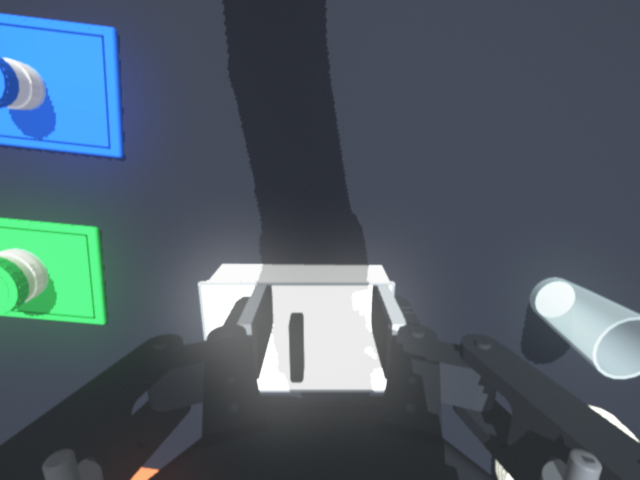

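View pics/d30.png

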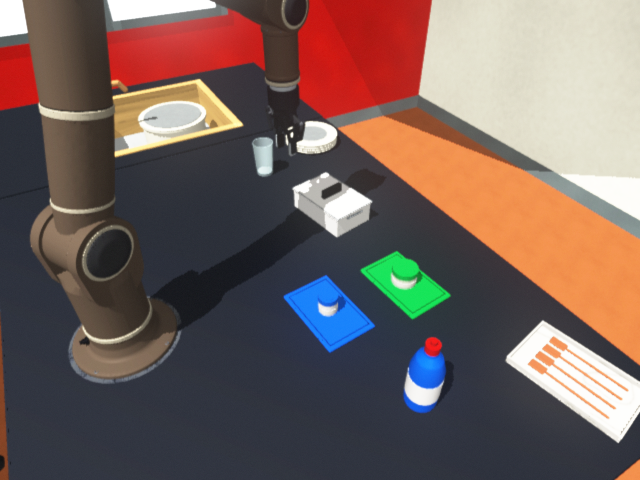

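View pics/s30.png

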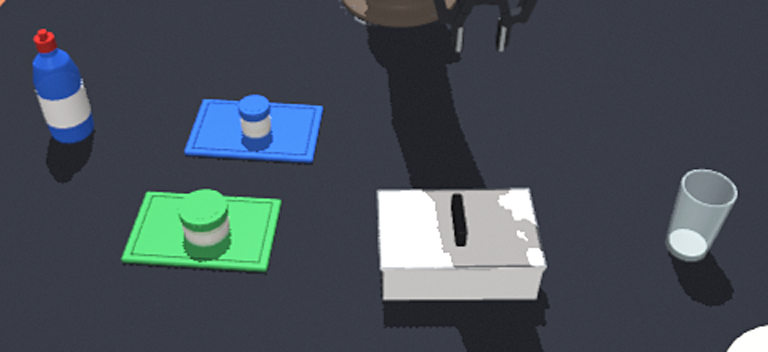

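Run:
```python
from h import *
a=look('scene','s31.png',(325,255,130,95),6); im=imaging.capture('side')
cv2.imwrite('pics/d31.png',cv2.resize(im[165:240,285:380,::-1],None,fx=7,fy=7,interpolation=cv2.INTER_CUBIC))
p=cam('side')
for c,z in [('green',.046),('blue',.050)]:
  for b,ce,m in blobs(mask(im,c),60): print(c,b,ce.round(1),onz(p,*ce,z)[:2].round(4))
p=cam('scene');f=lambda x,y,z:onz(p,325+x/6,255+y/6,z)[:2]
```

```text
green [ 360  251   91   69 2949] [405.3 284.1] [ 0.6244 -0.2205]
blue [ 283  274   93   80 3660] [328.4 313. ] [ 0.4147 -0.2095]
blue [ 408  346   39   43 1160] [426.9 369. ] [ 0.5138 -0.434 ]
blue [403 390  35  24 284] [417.4 405.3] [ 0.4469 -0.4872]
```

View pics/s31.png

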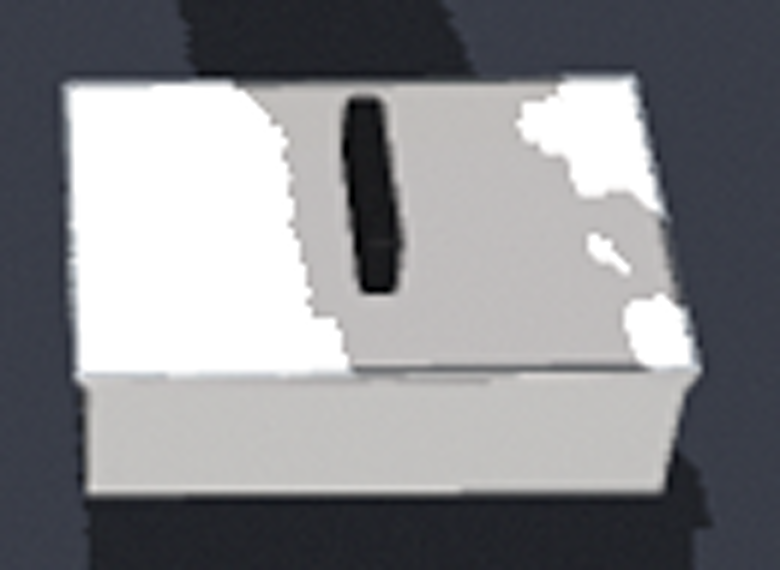

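View pics/d31.png

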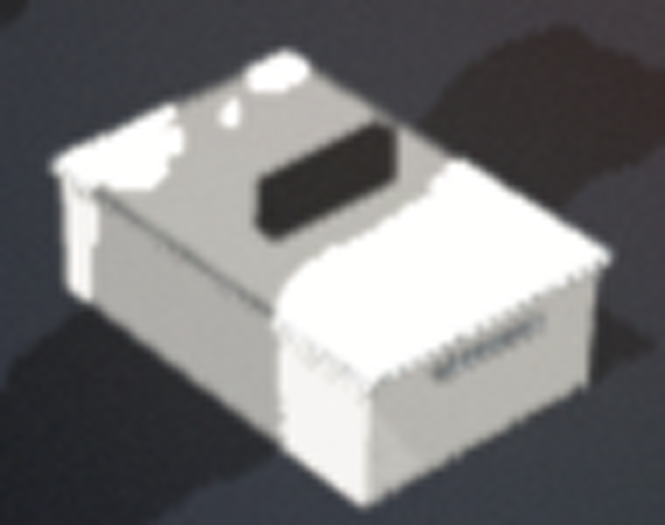

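The lid lies flush and level on the box in both views, and the arm is clear at rest. The soap's blobs sit on the same pixels as at the start. I'm handing the job in.

```bash
python3 -c "
from h import *
from bench import job_done
st(); print(job_done())"
```

```text
t 30.05 tcp [0.5043 0.1674 0.2504] yaw_y 100.83 zax [-0.0031 -0.002  -1.    ] F [-0.  -0.8  0.2] w 0.0447
the job is handed in; nothing more can be done
None
```

The stack is apart and the lid is on the cold box. I handed the job in at about 30 s of the 136 s allowed, and `job_done()` gave no verdict.

- **Pots:** Yellow and red stand side by side on the box floor, blue is on the blue board and green on the green board. Each was set down until the wrist felt contact, then released. The pictures show all four upright, with blue and green well inside their boards. The last look at red and yellow was just before the lid went on.
- **Contact force:** Contact was 4 N for yellow, red and green. Blue was pressed to 19 N before release.
- **Lid:** Contact came with the tool at z = 0.0728 m; a fully seated lid should give 0.0727 m. Both fixed cameras show it flush and level. Just before lowering, the two views put it within about 2.5 mm of centre, and they disagreed on the sign in x (-2.5 and +2.5 mm). I took x as zero and shifted y by -1.5 mm.
- **Bystanders:** The soap bottle's pixels are unchanged from the start. The glass looks in place, but I checked it by eye only.
- **Arm:** It ended clear of everything with no force on the tool.

The only other disagreement was in the first box and lid positions: the side camera was about 8 mm off the scene camera in y. I went by the close wrist-camera views, which matched the known sizes.

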